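# Unclamp the pedestal posts from the ratchet-locked vise

### The job

Unload the vise: flip the ratchet's direction lever over to the loosening (counter-clockwise) side, work the handle back and forth until the lock bolt is slack, pull the sliding jaw fully open, and stand every pedestal post upright on the floor of the grey tray. Then push the empty jaw fully shut, flip the lever back to its tightening side ready for the next job (bolt left slack), and do not disturb the meter, the lens or the controller.

Things in the scene. Friction and masses are not known exactly. Their poses are not given: they have to be found in the camera images.
- vise: Fixed bench vise. x runs along the jaws, y is the way the sliding jaw opens, z up; origin on the table under the middle of the fixed jaw's face (y = 0). Base plate 210 mm (x) by 265 mm (y -40 to 225), upper face 12 mm high. Fixed jaw 210 mm long, y -30 to 0, top 42 mm high, no lip. The posts stand on the base plate in one row between the jaws, at 50 mm steps along x, feet square to the jaws.
- bolt_axis (a point): Point on the upright axis of the lock bolt, at x = 20, y = 175 mm of the vise, 55 mm above the table, on top of the vise's grey rear block (x -50 to 90, y 130 to 225 mm). The ratchet sits on this bolt; its head is a disc 56 mm across with its top 84 mm high.
- jaw (a joint): Sliding jaw, m: 0 = shut, 0.05 = fully open (moved along the vise's +y, away from the fixed jaw); friction about 2.5 N, stays where left. 32 mm thick; shut, its face is 45 mm from the fixed jaw's. It is locked until the bolt has been turned loose by about 2.3 rad (a good third of a turn).
- jaw_lip (a point): Middle of the edge of the lip on the sliding jaw. The lip reaches 6.5 mm out from the jaw's face over the posts' feet (2 mm above them), so a post cannot be lifted while its foot stands under the lip: with the jaw open, keep or draw the post near the fixed jaw before lifting.
- jaw_knob (a point): Upright round steel pull knob on top of the sliding jaw, 16 mm thick, 34 mm tall (top 76 mm above the table; the jaw's top is 42.5 mm high), at x = 85 mm in the vise's frame; the point is its centre half-way up. Take it from above and draw it along the vise's y.
- bolt (a joint): Lock bolt under the ratchet, rad: 0 = tight, grows as it is loosened (counter-clockwise seen from above), ends at 3.5. The jaw is free from about 2.3. Stays where left; turning it takes about 0.6 N m.
- ratchet (a joint): Ratchet handle about the bolt axis, rad, -0.75 to 0.75, + counter-clockwise from above; 0 = along the vise's -x. With the direction lever on the loosening side a swing towards + turns the bolt (after up to 0.35 rad idle), the swing back clicks freely, so it takes several strokes. With the lever on the tightening side + only clicks and - tightens.
- handle_grip (a point): Point on the axis of the ratchet's black handle, 115 mm from the bolt axis, 73 mm above the table. The handle is a horizontal round bar 18 mm thick, from 60 to 145 mm from the bolt axis; 50 mm of free air beneath it down to the base plate outside the rear block.
- selector (a joint): The ratchet's direction lever, turning about the bolt axis on top of the head, rad relative to the ratchet, + counter-clockwise from above; 0 = pointing exactly opposite to the handle. End stops -0.5 (clockwise side) = tightening, +0.5 (counter-clockwise side) = loosening. Stays where left, friction 0.08 N m.
- selector_tip (a point): Centre of the upright pin at the end of the direction lever, 40 mm from the bolt axis: 10 mm thick, free from 90 mm (the flat lever's top) to 109 mm above the table; the point is 98 mm above the table. Pinch it from above or push it sideways.
- tray_in (a point): Grey open tray, fixed; the point is the centre of its inner floor, 4 mm above the table. Inside 242 mm along its x by 192 mm along its y, walls 4 mm thick and 28 mm high above the table.
- meter_mid (a point): Bystander: black hand-held power meter lying flat, 75 by 140 by 30 mm; its centre. Not to be moved.
- lens_mid (a point): Bystander: lens in a black mount on a post with a 75 by 50 mm foot, 155 mm tall; the point is half-way up. Not to be moved.
- controller_mid (a point): Bystander: white controller box, 110 by 150 by 55 mm with a knob on top; its centre. Not to be moved.
- post1_mid (a point): Pedestal post (two to four of these are present, all alike): upright round aluminium post 16 mm thick on a square steel foot 44 by 44 by 12 mm, 70 mm tall in all, about 0.21 kg, heavy at the foot; the point is on its axis half-way up (35 mm above the underside), z along the post.
- post2_mid (a point): Pedestal post (two to four of these are present, all alike): upright round aluminium post 16 mm thick on a square steel foot 44 by 44 by 12 mm, 70 mm tall in all, about 0.21 kg, heavy at the foot; the point is on its axis half-way up (35 mm above the underside), z along the post.
- post3_mid (a point): Pedestal post (two to four of these are present, all alike): upright round aluminium post 16 mm thick on a square steel foot 44 by 44 by 12 mm, 70 mm tall in all, about 0.21 kg, heavy at the foot; the point is on its axis half-way up (35 mm above the underside), z along the post.
- post4_mid (a point): Pedestal post (two to four of these are present, all alike): upright round aluminium post 16 mm thick on a square steel foot 44 by 44 by 12 mm, 70 mm tall in all, about 0.21 kg, heavy at the foot; the point is on its axis half-way up (35 mm above the underside), z along the post.
Not all that is in view belongs to the job. Leave any black or turquoise look-alike of the part that bears post3_mid alone.

How it is judged:
By the outcome, as a careful person would: the job done as asked, in the order asked, and still so for the second after the job is handed in, with the robot touching nothing.
Of post1, post2, post3, post4 only 2 to 4 are there at a start; the rules pass over those that are not, and their reading is None.
At some moment in a run one of post1, post2, post3, post4 may be knocked a few centimetres aside while the robot is not near it.
Once in a run the grip may slacken for a moment while it holds something.
It also fails if it takes over 210 s, if anything falls off the work surface, if the arm or the gripper's body presses on something with over 40 N, if the wrist force passes 120 N, or if a joint passes its speed limit or range.

### The arm

A 6-joint arm with a two-finger parallel gripper is mounted at the origin on the work surface. World frame = base frame: x ahead of the robot, y to its left, z up, the work surface at z = 0. Lengths are in m, angles in rad, forces in N, time in s.
With the tool pointing down it reaches from about 0.35 to 0.725 m from the base axis. Payload 6 kg.
Tool frame: the origin (TCP) lies at the very end of the fingers, on their centre line; the grasp point (between the pads) lies env.pinch_z behind it (env.pinch_z is the distance from the TCP to the grasp point, in m); z points along the fingers, y is the line along which they close (so a half turn about z gives the same grasp; the last joint's range is limited). The gripper opens to 85 mm and grips with 20 to 120 N. Pads are 22 mm wide; open, the fingers measure 114 mm over their backs; the gripper's body (76 mm by 85 mm) begins 54 mm behind the grasp point. The pads swing forward as they close: fully open they stand 13 mm farther back than shut.
Start: joints at [-0.894, 0.04, 0.085, 0, -1.615, -0.334], TCP at [0.202, -0.565, 0.231] pointing down, gripper open.
Joint ranges: [-2.56, 2.56], [-1.29, 2.01], [-1.08, 1.49], [-3.29, 1.98], [-2.81, -0.18], [-2.99, 2.99]. Speed limits (rad/s): [2.57, 2.57, 3.01, 3.14, 3.14, 3.14].

### API

Orientations are given as a rotation vector (axis times angle).
In Python, from cell import env, vision, ticket gives the robot as it stands.
- The arm moves only by the shell command python3 -m inch 'ROWS'. ROWS is JSON, a list of rows, each a list of 5 numbers: the shift along the tool's x, y, z as a fraction of full scale, then the turn about the tool's z as a fraction of full scale, then the opening, from -1 (shut) to 1 (fully open). A call has 1 to 12 rows; each row is the pose to reach, as a shift and turn from the pose commanded when the call began, along the tool's axes at that moment; what a row does not reach only later rows make up. Full scale, the value 1, is 0.12 m for a shift and 30 degrees for a turn. A row lasts 1/8 s, in which the tool goes at most 62.5 mm and 10.7 degrees, less where a joint would pass 70% of its speed; a pose out of reach is approached as far as the arm can. A call with a number of a shift or a turn outside -1 to 1 is refused whole. A call with a gripper value outside its range is refused whole. The fingers move at their own pace and stop on an object; the grip force is fixed at half the most. Time passes only in rows, so rows that repeat a pose let the fingers close. It gives the time, the measured TCP pose, the force, the opening and the grip force at its end, in the units of the state.
- env.get_obs(): the state, without advancing time (a new reading comes with each control period).
- vision.capture(name): name is "scene" or "top"; returns a dict with "pixels" (420x560x3 uint8, red, green, blue), "z_map" (420x560 float32, m along the optical axis (not along the pixel's ray), 0 where there is no reading), "camera_matrix" (3x3 intrinsics, pixels), "rvec" (rotation vector, rad) and "tvec" (3), from world to camera coordinates, as OpenCV has them. Camera axes: x right, y down, z forward; pixel columns grow to the right and rows downward; lengths in m; the calibration is good to about 2 mm. A picture is of the moment at which its call begins.
- ticket.finish_job(): hands the job in; it is judged then, once.
Trained networks look in the newest picture that a camera, given by its name, has taken for a name from the list of things; names that differ only in an ending like _2 or _b are one class to them, and where a whole thing is asked for, a point or a joint stands for the part that bears it (a point fixed in the world has none). Each returns a list of dicts, best first, with "conf" (0 to 1); they miss things now and then, are a little off and sometimes report something else, mostly with a low value. They report only what shows in the picture. A call takes as long as a camera call. They do not tell look-alikes from the thing itself.
- vision.cut_out(camera, label): "pixels" (420x560 bool, what is visible of it) and "extent" ([centre column, centre row, width, height] in pixels, round what is visible of it).
- vision.pinpoint(camera, label): "point" ([row, column] in pixels: a listed point, or the origin of a listed thing).
The state is a dict: "time_s": time; "joints": joint angles; "qvel": joint speeds; "tau": joint torques, N m; "position": TCP position; "ee_rot": TCP orientation; "ft_force": force on the tool from outside, world axes, zero at the start; "moment": the same for the moment, N m; "finger_gap": opening from 0.0 (shut) to 1.0 (fully open); "finger_force": force on a finger pad.
Only numpy, scipy, OpenCV 4.12 (cv2) and the standard library are available. Lean on these libraries where they do the work, as an engineer would, in place of code of your own. Each camera call takes 0.05 s, during which the arm holds its last target. There are 200 camera calls.

## Working session

There is one attempt and no reset: what is moved stays moved. The work goes in short steps, Python scripts to look and compute and a shell command to move; the robot and the scene stay as the last step left them, time stands still between calls to the robot, and variables do not carry over. Pictures are saved under pics/ and viewed, at most 14 in all, crops included, and the job is handed in when it is done.

```bash
ls; mkdir -p pics; cat > h.py <<'E'
import numpy as np, cv2
from cell import env, vision, ticket
def cap(n):
    c=vision.capture(n); return c
def ray(c,row,col,z=None,depth=None):
    K=c["camera_matrix"];R=cv2.Rodrigues(np.array(c["rvec"],float))[0];t=np.array(c["tvec"],float).ravel()
    d=np.linalg.inv(K)@np.array([col,row,1.]); o=-R.T@t; w=R.T@d
    s=depth if depth is not None else (z-o[2])/w[2]
    return o+s*w
def proj(c,p):
    q,_=cv2.projectPoints(np.array(p,float).reshape(-1,3),np.array(c["rvec"],float),np.array(c["tvec"],float),np.array(c["camera_matrix"],float),None); return q.reshape(-1,2)
def cloud(c):
    K=c["camera_matrix"];R=cv2.Rodrigues(np.array(c["rvec"],float))[0];t=np.array(c["tvec"],float).ravel()
    v,u=np.mgrid[:420,:560]; Z=c["z_map"]
    P=np.stack([(u-K[0,2])/K[0,0]*Z,(v-K[1,2])/K[1,1]*Z,Z],-1)
    return (P-t)@R
def save(c,n,box=None,f=1):
    im=c["pixels"][:,:,::-1]
    if box: r0,r1,c0,c1=box; im=im[r0:r1,c0:c1]
    cv2.imwrite(f"pics/{n}.png",cv2.resize(im,None,fx=f,fy=f,interpolation=cv2.INTER_CUBIC))
E
python3 - <<'E'
from h import *
o=env.get_obs(); print({k:np.round(v,3) for k,v in o.items()}, env.pinch_z)
Z=dict(vise=0,bolt_axis=.055,jaw_lip=None,jaw_knob=.059,handle_grip=.073,selector_tip=.098,tray_in=.004,meter_mid=.015,lens_mid=.0775,controller_mid=.0275,post1_mid=.047)
for n in ["scene","top"]:
    c=cap(n); save(c,n+"0",f=1.4)
    for l,z in Z.items():
        for d in vision.pinpoint(n,l)[:6]:
            r,cc=d["point"]; print(n,l,round(d["conf"],2),[round(r),round(cc)], np.round(ray(c,r,cc,z if z is not None else .02),3))
E
```

```text
pics
{'time_s': np.float64(0.0), 'joints': array([-0.894,  0.041,  0.084, -0.   , -1.615, -0.334]), 'qvel': array([-0.   , -0.001, -0.   , -0.001,  0.   , -0.001]), 'tau': array([-1.0000e-03, -3.6820e+01,  3.4741e+01,  6.9320e+00, -5.0000e-03,
       -0.0000e+00]), 'position': array([ 0.202, -0.565,  0.23 ]), 'ee_rot': array([ 5.360e-01, -3.095e+00, -3.000e-03]), 'ft_force': array([-0.276,  0.112, -0.893]), 'moment': array([ 0.039,  0.005, -0.008]), 'finger_force': np.float64(0.0), 'finger_gap': np.float64(1.0)} 0.0187
scene vise 0.88 [233, 263] [0.542 0.046 0.   ]
scene bolt_axis 0.92 [198, 329] [0.581 0.22  0.055]
scene bolt_axis 0.58 [211, 265] [0.528 0.061 0.055]
scene jaw_lip 0.79 [218, 277] [0.533 0.092 0.02 ]
scene jaw_lip 0.52 [197, 328] [0.546 0.248 0.02 ]
scene jaw_lip 0.44 [201, 331] [0.562 0.245 0.02 ]
scene jaw_knob 0.87 [227, 304] [0.633 0.1   0.059]
scene jaw_knob 0.27 [130, 352] [0.384 0.473 0.059]
scene handle_grip 0.89 [172, 310] [0.486 0.233 0.073]
scene handle_grip 0.38 [221, 275] [0.589 0.05  0.073]
scene selector_tip 0.67 [202, 333] [0.637 0.182 0.098]
scene tra
[... 460 characters left out ...]
lt_axis 0.68 [225, 303] [0.538 0.042 0.055]
top jaw_lip 0.77 [222, 290] [0.548 0.074 0.02 ]
top jaw_lip 0.3 [280, 124] [0.409 0.478 0.02 ]
top jaw_knob 0.58 [183, 284] [0.637 0.085 0.059]
top jaw_knob 0.35 [230, 291] [0.526 0.07  0.059]
top handle_grip 0.79 [253, 220] [0.473 0.234 0.073]
top selector_tip 0.54 [188, 242] [0.621 0.18  0.098]
top selector_tip 0.29 [204, 230] [0.584 0.207 0.098]
top tray_in 0.77 [235, 418] [ 0.515 -0.237  0.004]
top tray_in 0.37 [254, 290] [0.47  0.073 0.004]
top meter_mid 0.89 [141, 353] [ 0.748 -0.085  0.015]
top lens_mid 0.71 [281, 125] [0.411 0.451 0.078]
top controller_mid 0.66 [210, 145] [0.579 0.427 0.028]
top post1_mid 0.59 [251, 291] [0.478 0.072 0.047]
```

View pics/scene0.png

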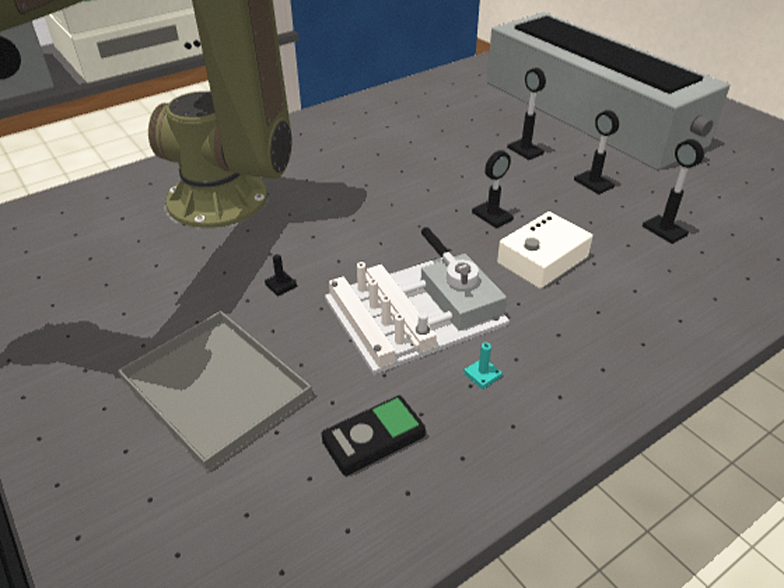

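View pics/top0.png

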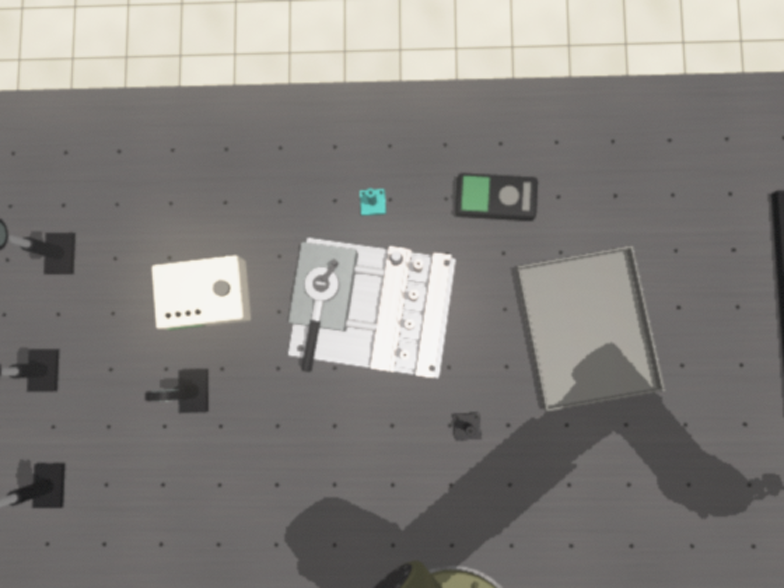

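The scene shows four pale posts in the vise (top image, orig px about (189,298), (210,295), (231,292), (252,289) row/col). The look-alikes are a black post at (303,333) and a turquoise one at (144,266), and both must be left alone. The lever tip is at (188,242) and points right and up, and the handle points down. Next I fit the vise frame from depth.

```bash
cat >> h.py <<'E'
from scipy.spatial.transform import Rotation as Rn
def vfit():
    pass
def pose():
    o=env.get_obs(); R=Rn.from_rotvec(o["ee_rot"]).as_matrix(); return np.array(o["position"]),R
def plan(p,yaw=None):
    """fractions from measured pose to world TCP p; yaw = wanted world angle of tool y axis (mod pi)"""
    q,R=pose(); d=R.T@(np.array(p)-q)/.12
    a=0
    if yaw is not None:
        cur=np.arctan2(R[1,1],R[0,1]); e=(yaw-cur+np.pi/2)%np.pi-np.pi/2; a=-np.degrees(e)/30
    print("from",np.round(q,4),"shift",np.round(d,3),"turn",round(a,3)); return d,a
E
python3 - <<'E'
from h import *
q,R=pose(); print(np.round(R,3))
for n in ["top","scene"]:
    c=cap(n); P=cloud(c); z=P[...,2]
    near=(abs(P[...,0]-.55)<.16)&(P[...,1]>-.02)&(P[...,1]<.32)&(c["z_map"]>0)
    for lo,hi,nm in [(.077,.087,'posttops/head'),(.068,.079,'knob'),(.1,.116,'pin')]:
        m=(near&(z>lo)&(z<hi)).astype(np.uint8)
        k,lab,st,ce=cv2.connectedComponentsWithStats(m)
        for i in range(1,k):
            if st[i,4]>4: print(n,nm,st[i,4],np.round(ce[i]),np.round(np.median(P[lab==i],0),4))
    d=vision.cut_out(n,"tray_in")
    for lab in ["tray_in","jaw_lip","vise"]:
        for d in vision.cut_out(n,lab)[:1]:
            m=d["pixels"]; X=P[m]; r=cv2.minAreaRect(X[:,:2].astype(np.float32)); print(n,lab,round(d["conf"],2),np.round(cv2.boxPoints(r),3).tolist())
    save(c,n+"c",(150,290,190,330) if n=="top" else (150,290,220,380),5 if n=="top" else 4)
E
```

```text
[[-0.942 -0.336 -0.   ]
 [-0.336  0.942  0.   ]
 [ 0.     0.    -1.   ]]
top posttops/head 13 [282. 181.] [0.6385 0.0901 0.0782]
top posttops/head 41 [298. 188.] [0.6213 0.0534 0.082 ]
top posttops/head 630 [225. 222.] [0.5606 0.2239 0.0822]
top posttops/head 38 [295. 210.] [0.5714 0.0609 0.0821]
top posttops/head 38 [292. 231.] [0.5226 0.0682 0.0827]
top posttops/head 38 [289. 253.] [0.4728 0.0755 0.0819]
top knob 32 [282. 182.] [0.6364 0.089  0.0764]
top knob 13 [237. 210.] [0.5705 0.1927 0.0728]
top knob 56 [226. 223.] [0.5439 0.2176 0.0773]
top knob 8 [220. 233.] [0.5186 0.2323 0.0779]
top knob 20 [226. 238.] [0.508  0.2201 0.0773]
top knob 9 [219. 242.] [0.4991 0.2357 0.077 ]
top knob 33 [223. 255.] [0.467  0.2264 0.0764]
top pin 19 [238. 187.] [0.621  0.1879 0.1081]
top tray_in 0.8 [[0.3370000123977661, 0.0430000014603138], [0.40799999237060547, -0.3709999918937683], [0.6650000214576721, -0.3269999921321869], [0.5929999947547913, 0.08699999749660492]]
top jaw_lip 0.62 [[0.44699999690055847, 0.17399999499320984], [0.4480000138282776, 0.06599999964237213], [0.6549999713897705, 0.
[... 814 characters left out ...]
] [0.6402 0.0877 0.0754]
scene knob 23 [285. 230.] [0.6271 0.0486 0.0739]
scene pin 19 [332. 196.] [0.6244 0.1865 0.1066]
scene tray_in 0.98 [[0.33000001311302185, -0.35100001096725464], [1.2769999504089355, -0.42500001192092896], [1.2970000505447388, -0.16899999976158142], [0.3499999940395355, -0.0949999988079071]]
scene jaw_lip 0.77 [[0.3970000147819519, 0.13500000536441803], [1.2769999504089355, -0.42500001192092896], [1.3550000190734863, -0.3019999861717224], [0.4749999940395355, 0.257999986410141]]
scene vise 0.77 [[0.29100000858306885, 0.09600000083446503], [1.2769999504089355, -0.42500001192092896], [1.4299999475479126, -0.13500000536441803], [0.4440000057220459, 0.38499999046325684]]
```

View pics/topc.png

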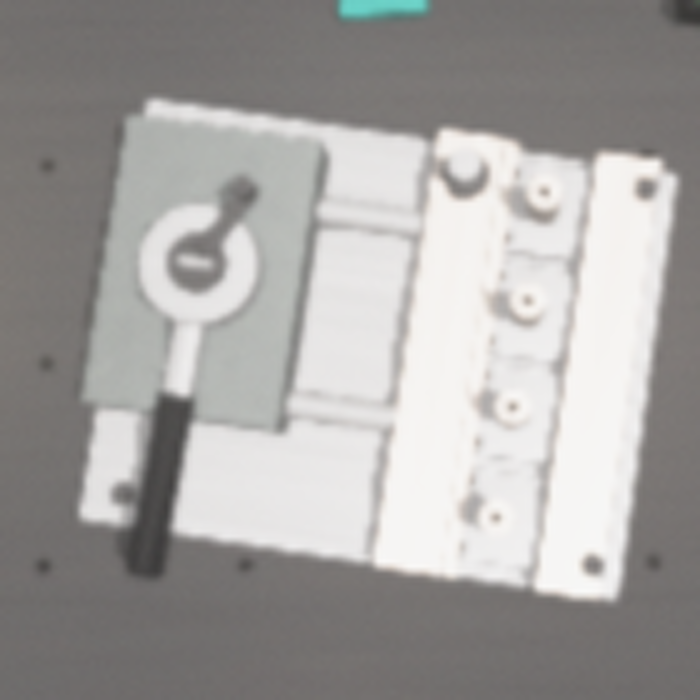

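The choice: the lever pin (top px (187,238)), handle, knob (181,282) and the four posts in the vise row. Vise fit: origin (0.5446, 0.042), yaw -8.7°, bolt at (0.591, 0.212). Now I travel over.

```bash
cat >> h.py <<'E'
YAW=np.radians(-8.7); VO=np.array([.5446,.042]); VX=np.array([np.cos(YAW),np.sin(YAW)]); VY=np.array([-np.sin(YAW),np.cos(YAW)])
def V(x,y,z): return np.r_[VO+VX*x/1000+VY*y/1000,z/1000]
VYA=np.pi/2+YAW
BOLT=V(20,175,55)
E
python3 -m inch '[[-0.45,0.39,0,0,1],[-0.9,0.78,0,0,1],[-0.9,0.78,0,0,1]]'; python3 -m inch '[[-0.45,0.39,0,0,1],[-0.9,0.78,0,0,1],[-0.9,0.78,0,0,1]]'; python3 -m inch '[[-0.45,0.39,0,0,0],[-0.9,0.78,0,0,0],[-0.9,0.78,0,0,0]]'; python3 -m inch '[[-0.45,0.39,0,0,-0.2],[-0.9,0.78,0,0,-0.2],[-0.9,0.78,0,0,-0.2]]'; python3 -m inch '[[-0.45,0.39,0,0.3,-0.2],[-0.9,0.78,0,0.6,-0.2],[-0.9,0.78,0,0.94,-0.2],[-0.9,0.78,0,0.94,-0.2]]'
python3 - <<'E'
from h import *
plan([.6225,.187,.15],VYA); print(env.get_obs()["finger_gap"])
E
```

```text
time_s: 2.08
position: [0.2732, -0.4386, 0.2319]
ee_rot: [-0.54, 3.094, -0.001]
ft_force: [0.7, -0.6, -0.1]
finger_gap: 1.002
finger_force: 0.0
time_s: 2.45
position: [0.3434, -0.3141, 0.2316]
ee_rot: [-0.541, 3.094, -0.0]
ft_force: [0.2, -0.3, -0.6]
finger_gap: 1.001
finger_force: 0.0
time_s: 2.82
position: [0.4136, -0.1893, 0.2313]
ee_rot: [-0.541, 3.094, 0.001]
ft_force: [0.2, -0.4, 0.3]
finger_gap: 0.501
finger_force: 0.0
time_s: 3.2
position: [0.4837, -0.0649, 0.2307]
ee_rot: [0.54, -3.094, -0.001]
ft_force: [0.1, -0.6, -0.3]
finger_gap: 0.394
finger_force: 0.0
time_s: 3.7
position: [0.5533, 0.0576, 0.2305]
ee_rot: [-0.233, -3.131, 0.001]
ft_force: [-0.3, -0.4, -0.2]
finger_gap: 0.399
finger_force: 0.0
from [0.5533 0.0576 0.2305] shift [-0.412  1.152  0.669] turn 0.007
0.3991295795551466
```

```bash
python3 -m inch '[[-0.21,0.5,0,0,-0.2],[-0.41,1,0,0,-0.2],[-0.41,1,0.3,0,-0.4],[-0.41,1,0.6,0,-0.4],[-0.41,1,0.6,0,-0.4]]'
python3 - <<'E'
from h import *
plan([.6225,.187,.093],VYA)
c=cap("scene"); P=cloud(c);save(c,"s2",(140,290,230,400),4)
E
```

```text
time_s: 4.32
position: [0.6181, 0.1668, 0.1561]
ee_rot: [-0.233, -3.128, 0.005]
ft_force: [-0.4, -0.3, 0.7]
finger_gap: 0.3
finger_force: 0.0
from [0.6181 0.1668 0.1561] shift [-0.014  0.174  0.525] turn 0.007
```

View pics/s2.png

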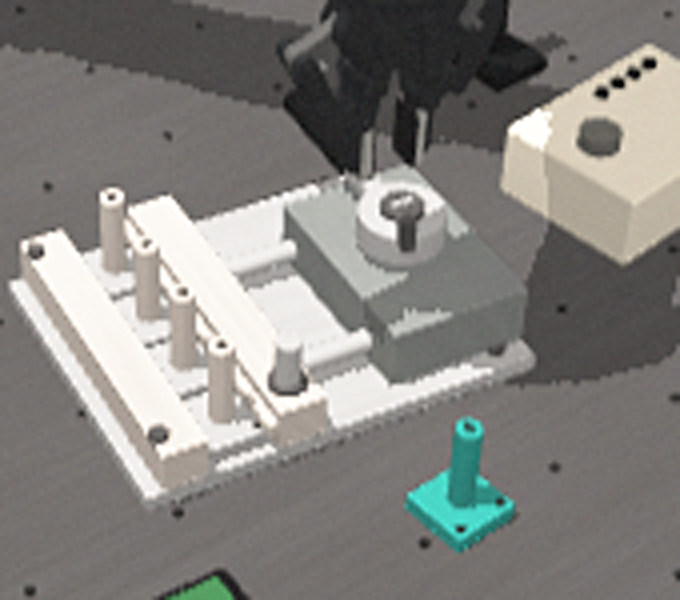

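The picture shows the fingers above the lever (pin at crop px (407,235)) with clear space around them. I descend, pinch the pin and swing it along the arc.

```bash
python3 -m inch '[[-0.015,0.175,0,0,-0.4],[-0.015,0.175,0.2,0,-0.4],[-0.015,0.175,0.4,0,-0.4],[-0.015,0.175,0.5,0,-0.4],[-0.015,0.175,0.51,0,-0.4],[-0.015,0.175,0.51,0,-1],[-0.015,0.175,0.51,0,-1],[-0.015,0.175,0.51,0,-1],[-0.015,0.175,0.51,0,-1]]'
python3 - <<'E'
from h import *
q,R=pose(); b=BOLT[:2]; r=q[:2]-b; print(q,np.hypot(*r),np.degrees(np.arctan2(r[1],r[0])))
for a in (-25,-10,5,21): plan([b[0]+.04*np.cos(np.radians(a)),b[1]+.04*np.sin(np.radians(a)),q[2]])
E
```

```text
time_s: 5.5
position: [0.6252, 0.1888, 0.0998]
ee_rot: [0.234, 3.13, 0.001]
ft_force: [1.5, -2.9, 5.9]
finger_gap: 0.068
finger_force: 59.0
[0.62523392 0.18884336 0.09979191] 0.04144080895935933 -33.90739838290249
from [0.6252 0.1888 0.0998] shift [-0.008  0.054  0.   ] turn 0
from [0.6252 0.1888 0.0998] shift [-0.021  0.139  0.   ] turn 0
from [0.6252 0.1888 0.0998] shift [-0.012  0.226  0.   ] turn 0
from [0.6252 0.1888 0.0998] shift [0.022 0.312 0.   ] turn 0
```

```bash
python3 -m inch '[[-0.008,0.054,0,0,-1],[-0.021,0.139,0,0,-1],[-0.012,0.226,0,0,-1],[0.015,0.29,0,0,-1],[0.022,0.312,0,0,-1],[0.022,0.312,0,0,-1]]'
python3 - <<'E'
from h import *
q,R=pose(); b=BOLT[:2]; r=q[:2]-b; print(q,np.hypot(*r),np.degrees(np.arctan2(r[1],r[0])),env.get_obs()["moment"])
E
```

```text
time_s: 6.25
position: [0.6291, 0.2266, 0.0998]
ee_rot: [0.235, 3.129, 0.002]
ft_force: [2.5, -3.1, 7.5]
finger_gap: 0.071
finger_force: 60.0
[0.62906159 0.22656921 0.09975341] 0.0409175238036618 20.916725533528897 [-0.83244778 -0.31416416 -0.23710382]
```

```bash
python3 -m inch '[[0.01,0.03,0,0,-1],[0.01,0.03,0,0,-1]]';python3 -m inch '[[0,-0.01,0,0,-0.3],[0,-0.01,0,0,-0.3],[0,-0.01,-0.3,0,-0.3],[0,-0.01,-0.6,0,-0.3],[-0.2,-0.3,-0.8,0,-0.2],[-0.4,-0.8,-0.8,0,-0.2],[-0.4,-0.8,-0.8,0,-0.2]]'
cat >> h.py <<'E'
def state():
    c=cap("top"); P=cloud(c); z=P[...,2]; b=BOLT
    r=P[...,:2]-b[:2]; rr=np.hypot(r[...,0],r[...,1]); ok=c["z_map"]>0
    m=ok&(z>.098)&(z<.116)&(rr>.03)&(rr<.055); pa=None
    if m.sum()>4: v=np.median(r[m],0); pa=np.degrees(np.arctan2(v[1],v[0]))
    m=ok&(z>.06)&(z<.09)&(rr>.075)&(rr<.14); ha=None
    if m.sum()>4: v=r[m].mean(0); ha=np.degrees(np.arctan2(v[1],v[0]))%360
    hr=None if ha is None else np.radians(ha-(180-8.7)); sel=None if ha is None or pa is None else np.radians((pa-(ha-180)+180)%360-180)
    print("pin",pa,"handle",ha,"ratchet",hr,"selector",sel)
    for l in ["handle_grip","selector_tip","jaw_knob"]:
        for d in vision.pinpoint("top",l)[:1]:
            p=ray(c,*d["point"],dict(handle_grip=.073,selector_tip=.098,jaw_knob=.059)[l]); w=p[:2]-VO; print(l,round(d["conf"],2),"vise",np.round([w@VX,w@VY],4),"bolt-angle",np.degrees(np.arctan2(*(p[:2]-b[:2])[::-1])))
    return c
E
python3 -c "
from h import *
c=state();save(c,'t3',(150,290,190,330),4)"
```

```text
time_s: 6.5
position: [0.6285, 0.228, 0.0998]
ee_rot: [0.236, 3.129, -0.004]
ft_force: [13.7, -7.7, -0.1]
finger_gap: 0.071
finger_force: 60.0
time_s: 7.38
position: [0.6603, 0.1253, 0.194]
ee_rot: [-0.24, -3.132, -0.001]
ft_force: [-0.1, 0.9, 0.0]
finger_gap: 0.401
finger_force: 0.0
pin 23.34114809381685 handle 188.60179199205157 ratchet 0.30197323675648835 selector 0.25725029359972057
handle_grip 0.59 vise [0.0043 0.0371] bolt-angle -105.2112425122245
selector_tip 0.56 vise [0.0525 0.1973] bolt-angle 25.77341222259377
jaw_knob 0.74 vise [0.0864 0.0662] bolt-angle -67.30415967098573
```

View pics/t3.png

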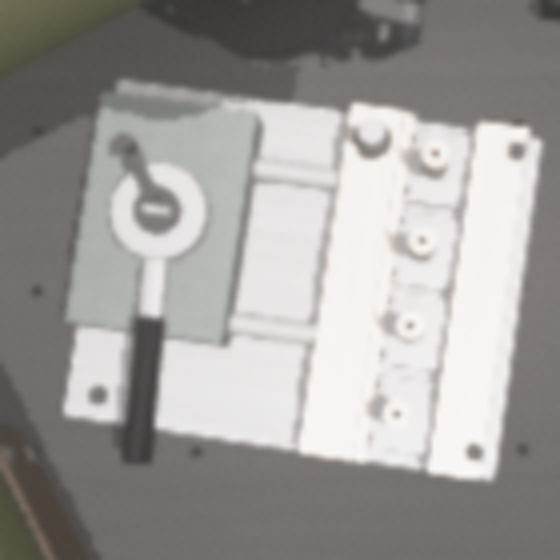

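The crop shows the lever pin now at (122,148), on the ccw side, and the handle down to (137,460), about 4° past neutral. The selector is at about +0.5. Next is the handle.

```bash
python3 - <<'E'
from h import *
print(np.round(env.get_obs()["joints"],2))
a=np.radians(175.7); p=BOLT[:2]+.115*np.array([np.cos(a),np.sin(a)])
plan([*p,.12],np.radians(85.7)); plan([*p,.056])
E
```

```text
[ 0.49  0.23  0.23 -0.   -1.57 -2.21]
from [0.6595 0.1291 0.1935] shift [1.623 0.528 0.615] turn -0.14
from [0.6595 0.1291 0.1935] shift [1.623 0.527 1.148] turn 0
```

```bash
python3 -m inch '[[0.45,0.13,0,0,0],[0.9,0.26,0,0,0],[0.9,0.26,0,0,0]]'; python3 -m inch '[[0.4,0.13,0,0,0],[0.723,0.267,0,-0.14,0],[0.723,0.267,0,-0.14,0],[0.723,0.267,0.5,-0.14,0],[0.723,0.267,0.61,-0.14,0],[0.723,0.267,0.61,-0.14,0]]'
python3 - <<'E'
from h import *
a=np.radians(175.7); p=BOLT[:2]+.115*np.array([np.cos(a),np.sin(a)])
plan([*p,.056],np.radians(85.7))
c=cap("scene"); save(c,"s4",(130,270,230,390),4)
E
```

```text
time_s: 7.95
position: [0.555, 0.1777, 0.1946]
ee_rot: [0.226, 3.133, 0.002]
ft_force: [0.3, -0.3, 0.4]
finger_gap: 0.499
finger_force: 0.0
time_s: 8.7
position: [0.477, 0.2192, 0.1209]
ee_rot: [-0.12, -3.139, 0.003]
ft_force: [0.6, 0.3, 0.5]
finger_gap: 0.5
finger_force: 0.0
from [0.477  0.2192 0.1209] shift [0.008 0.012 0.541] turn -0.003
```

View pics/s4.png

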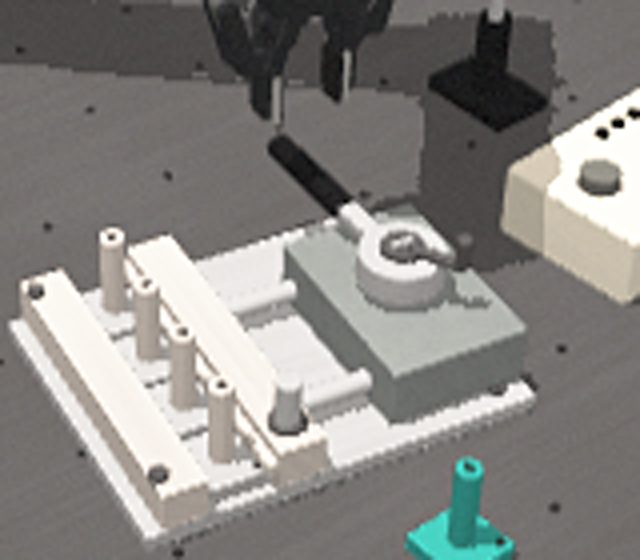

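The fingers straddle the handle end from above (handle at crop (270,145)-(345,210)). I descend and grip.

```bash
python3 -m inch '[[0.008,0.012,0.2,0,0],[0.008,0.012,0.4,0,0],[0.008,0.012,0.54,0,0],[0.008,0.012,0.54,0,0],[0.008,0.012,0.54,0,-1],[0.008,0.012,0.54,0,-1],[0.008,0.012,0.54,0,-1],[0.008,0.012,0.54,0,-1],[0.008,0.012,0.54,0,-1]]'
python3 -m inch '[[-0.015,-0.166,0,-0.333,-1],[-0.058,-0.328,0,-0.667,-1],[-0.128,-0.479,0,-1,-1],[-0.128,-0.479,0,-1,-1]]'
```

```text
time_s: 9.88
position: [0.4766, 0.2218, 0.0578]
ee_rot: [0.119, 3.137, 0.003]
ft_force: [-1.1, 1.4, 5.4]
finger_gap: 0.185
finger_force: 58.5
time_s: 10.38
position: [0.4873, 0.1628, 0.0578]
ee_rot: [-0.7, 3.061, 0.002]
ft_force: [-5.6, 1.3, 7.9]
finger_gap: 0.187
finger_force: 58.9
```

```bash
python3 -m inch '[[-0.004,-0.084,0,-0.167,-1],[-0.004,-0.084,0,-0.167,-1]]'
python3 -m inch '[[-0.015,0.166,0,0.333,-1],[-0.058,0.328,0,0.667,-1],[-0.128,0.479,0,1,-1],[-0.128,0.479,0,1,-1]]'
python3 -m inch '[[-0.015,0.166,0,0.333,-1],[-0.058,0.328,0,0.667,-1],[-0.128,0.479,0,1,-1],[-0.128,0.479,0,1,-1]]'
python3 -m inch '[[-0.015,0.166,0,0.333,-1],[-0.015,0.166,0,0.333,-1]]'
python3 -c "
from h import *
o=env.get_obs();print(np.round(o['joints'],2)); q,R=pose(); r=q[:2]-BOLT[:2]; print(np.hypot(*r),np.degrees(np.arctan2(r[1],r[0]))-171.3)"
```

```text
time_s: 10.62
position: [0.4919, 0.1542, 0.0578]
ee_rot: [-0.832, 3.028, 0.002]
ft_force: [-5.9, 0.6, 8.1]
finger_gap: 0.187
finger_force: 59.0
time_s: 11.12
position: [0.4762, 0.2122, 0.0578]
ee_rot: [-0.019, 3.139, 0.002]
ft_force: [-2.4, 0.1, 6.9]
finger_gap: 0.188
finger_force: 59.4
time_s: 11.62
position: [0.4918, 0.269, 0.0578]
ee_rot: [0.795, 3.036, 0.001]
ft_force: [-1.3, -4.1, 7.9]
finger_gap: 0.188
finger_force: 59.6
time_s: 11.88
position: [0.5166, 0.2695, 0.0539]
ee_rot: [-0.974, -2.936, -0.033]
ft_force: [-27.6, 15.4, 10.6]
finger_gap: 0.187
finger_force: 67.9
[ 0.79  0.06 -0.2  -0.05 -1.31 -2.99]
0.09395407950679603 -29.063527364613975
```

```bash
python3 -m inch '[[-0.015,-0.166,0,-0.333,-1],[-0.015,-0.166,0,-0.333,-1]]'
python3 -c "
from h import *
o=env.get_obs();print(np.round(o['joints'],2)); q,R=pose(); r=q[:2]-BOLT[:2]; print(np.hypot(*r),np.degrees(np.arctan2(r[1],r[0]))-171.3, np.round(R,2))
a=np.radians(151); p=BOLT[:2]+.115*np.array([np.cos(a),np.sin(a)])
plan([*p,.057],np.radians(61))"
```

```text
time_s: 12.12
position: [0.5072, 0.2501, 0.0539]
ee_rot: [-0.709, -3.019, -0.036]
ft_force: [-18.3, 8.3, 5.2]
finger_gap: 0.188
finger_force: 66.0
[ 0.78  0.02 -0.25 -0.05 -1.31 -2.8 ]
0.0919277295990104 -15.81375136036803 [[-0.89  0.45 -0.03]
 [ 0.44  0.9   0.03]
 [ 0.04  0.01 -1.  ]]
from [0.5072 0.2501 0.0539] shift [ 0.193  0.069 -0.016] turn 0.085
```

```bash
python3 -m inch '[[0.1,0.03,0,0,-1],[0.19,0.07,-0.016,0.085,-1],[0.19,0.07,-0.016,0.085,-1]]'
python3 -c "
from h import *
o=env.get_obs();print(np.round(o['joints'],2)); q,R=pose(); r=q[:2]-BOLT[:2]; print(q,np.hypot(*r),np.degrees(np.arctan2(r[1],r[0]))-171.3, np.round(R,3),o['moment'])
a=np.radians(151); p=BOLT[:2]+.115*np.array([np.cos(a),np.sin(a)])
plan([*p,.057],np.radians(61)); c=state()"
```

```text
time_s: 12.5
position: [0.5013, 0.2594, 0.0567]
ee_rot: [-0.794, -3.019, -0.022]
ft_force: [39.4, -19.6, -17.8]
finger_gap: 0.189
finger_force: 60.0
[ 0.82  0.   -0.27 -0.03 -1.3  -2.9 ]
[0.50131365 0.25944826 0.05673325] 0.10134140087657861 -19.242473877164713 [[-0.87   0.492 -0.016]
 [ 0.492  0.871  0.019]
 [ 0.023  0.009 -1.   ]] [ -6.57727889 -13.0413864   -0.01584001]
from [0.5013 0.2594 0.0567] shift [0.114 0.015 0.001] turn -0.016
pin -1.7178688590888955 handle 288.3747857356078 ratchet 2.0433404821532477 selector -1.921479304938321
handle_grip 0.58 vise [-0.0695  0.023 ] bolt-angle -129.18853707356337
selector_tip 0.56 vise [0.0604 0.1817] bolt-angle 0.6577717153954173
```

```bash
python3 -m inch '[[0,0,0,0,0],[0,0,0,0,0],[0,0,0,0,0],[0,0,-0.35,0,0],[0,0,-0.7,0,0],[0,0,-0.7,0,0]]'
python3 -m inch '[[0,0,0,-0.333,0],[0,0,0,-0.667,0],[0,0,0,-1,0],[0,0,0,-1,0]]'; python3 -m inch '[[0,0,0,-0.333,0],[0,0,0,-0.667,0],[0,0,0,-1,0],[0,0,0,-1,0]]';python3 -m inch '[[0,0,0,-0.333,0],[0,0,0,-0.667,0],[0,0,0,-1,0],[0,0,0,-1,0]]';python3 -m inch '[[0,0,0,-0.333,0],[0,0,0,-0.667,0],[0,0,0,-1,0],[0,0,0,-1,0]]';python3 -m inch '[[0,0,0,-0.333,0],[0,0,0,-0.667,0],[0,0,0,-1,0],[0,0,0,-1,0]]';python3 -m inch '[[0,0,0,-0.333,0],[0,0,0,-0.667,0],[0,0,0,-1,0],[0,0,0,-1,0]]'
python3 -c "
from h import *
o=env.get_obs();print(np.round(o['joints'],2)); q,R=pose(); print(q,np.round(R,3))
c=cap('scene'); P=cloud(c); save(c,'s5',(130,270,230,390),4)
for n in ['scene','top']:
  c=cap(n); P=cloud(c); save(c,n[0]+'5',(130,270,230,390) if n=='scene' else (150,290,170,330),4)
  r=P[...,:2]-BOLT[:2]; rr=np.hypot(r[...,0],r[...,1]); z=P[...,2]; a=np.degrees(np.arctan2(r[...,1],r[...,0]))%360
  m=(z>.066)&(z<.086)&(rr>.07)&(rr<.14)&(a>115)&(a<225); print(n,m.sum(),np.median(a[m])-171.3)
"
```

```text
time_s: 13.45
position: [0.4984, 0.2649, 0.1463]
ee_rot: [-0.786, -3.012, -0.042]
ft_force: [-0.2, -0.1, 0.2]
finger_gap: 0.501
finger_force: 0.0
time_s: 13.95
position: [0.4964, 0.2638, 0.1409]
ee_rot: [0.018, -3.114, -0.044]
ft_force: [-0.1, -0.7, 0.3]
finger_gap: 0.496
finger_force: 0.0
time_s: 14.45
position: [0.4966, 0.2636, 0.1411]
ee_rot: [0.82, -3.013, -0.054]
ft_force: [-0.9, -0.2, -0.9]
finger_gap: 0.503
finger_force: 0.0
time_s: 14.95
position: [0.4968, 0.2635, 0.1413]
ee_rot: [1.574, -2.708, -0.059]
ft_force: [0.1, 0.5, -0.1]
finger_gap: 0.496
finger_force: 0.0
time_s: 15.45
position: [0.4968, 0.2635, 0.1414]
ee_rot: [-2.226, 2.215, 0.061]
ft_force: [-0.4, 0.4, -0.3]
finger_gap: 0.5
finger_force: 0.0
time_s: 15.95
position: [0.4969, 0.2634, 0.1414]
ee_rot: [-2.714, 1.559, 0.059]
ft_force: [0.3, -0.6, -0.3]
finger_gap: 0.499
finger_force: 0.0
time_s: 16.45
position: [0.4969, 0.2634, 0.1415]
ee_rot: [-3.016, 0.802, 0.052]
ft_force: [-0.2, -0.5, -0.5]
finger_gap: 0.501
finger_force: 0.0
[ 0.82 -0.04 -0.15 -0.04 -1.46  0.24]
[0.49690502 0.26342024 0.14147457] [[ 0.867 -0.497 -0.027]
 [-0.496 -0.868  0.028]
 [-0.037 -0.011 -0.999]]
scene 113 -18.71730446735961
top 107 -18.08937373428273
```

View pics/s5.png

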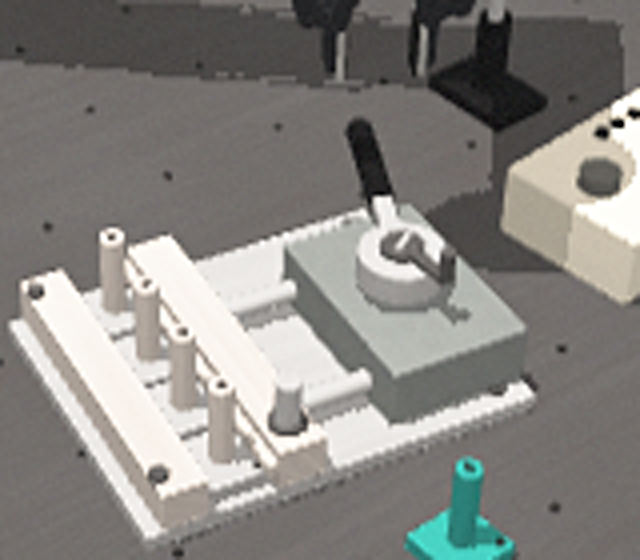

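The handle is at -18° (ratchet -0.32), the lever is on the ccw side (pin at crop (448,262)), and the wrist has been turned over. I regrip.

```bash
python3 -c "
from h import *
a=np.radians(153); p=BOLT[:2]+.115*np.array([np.cos(a),np.sin(a)])
plan([*p,.1],np.radians(63)); plan([*p,.057])"
```

```text
from [0.4969 0.2634 0.1415] shift [-0.052  0.034  0.348] turn -0.089
from [0.4969 0.2634 0.1415] shift [-0.039  0.038  0.706] turn 0
```

```bash
python3 -m inch '[[-0.052,0.034,0.1,-0.09,0],[-0.052,0.034,0.35,-0.09,0],[-0.04,0.037,0.6,-0.09,0],[-0.039,0.038,0.7,-0.09,0],[-0.039,0.038,0.7,-0.09,0],[-0.039,0.038,0.7,-0.09,-1],[-0.039,0.038,0.7,-0.09,-1],[-0.039,0.038,0.7,-0.09,-1],[-0.039,0.038,0.7,-0.09,-1]]'
python3 -m inch '[[0.015,-0.166,0,0.333,-1],[0.07,-0.359,0,0.733,-1],[0.07,-0.359,0,0.733,-1]]'
python3 -c "
from h import *
o=env.get_obs();print(np.round(o['joints'],2)); q,R=pose(); r=q[:2]-BOLT[:2]; print(np.hypot(*r),np.degrees(np.arctan2(r[1],r[0]))-171.3,o['moment'])"
```

```text
time_s: 17.73
position: [0.489, 0.2647, 0.0594]
ee_rot: [-3.034, 0.718, 0.048]
ft_force: [-1.9, 1.1, 6.2]
finger_gap: 0.187
finger_force: 58.5
time_s: 18.1
position: [0.5167, 0.2988, 0.0594]
ee_rot: [-2.847, 1.291, 0.053]
ft_force: [0.0, -2.7, 6.0]
finger_gap: 0.19
finger_force: 59.3
[ 0.84  0.09 -0.17 -0.04 -1.31 -0.11]
0.11421016319481554 -40.832247193920296 [-0.70981876 -0.34845978 -0.27093212]
```

Good. Now full strokes: +80°, -80°, +80°.

```bash
P='x'
python3 -m inch '[[0.015,0.166,0,-0.333,-1],[0.058,0.328,0,-0.667,-1],[0.128,0.479,0,-1,-1],[0.128,0.479,0,-1,-1]]' | grep -E "pos|ft"
python3 -m inch '[[0.015,0.166,0,-0.333,-1],[0.058,0.328,0,-0.667,-1],[0.128,0.479,0,-1,-1],[0.128,0.479,0,-1,-1]]' | grep -E "pos|ft"
python3 -m inch '[[0.015,0.166,0,-0.333,-1],[0.058,0.328,0,-0.667,-1],[0.058,0.328,0,-0.667,-1]]'| grep -E "pos|ft"
python3 -m inch '[[0.015,-0.166,0,0.333,-1],[0.058,-0.328,0,0.667,-1],[0.128,-0.479,0,1,-1],[0.128,-0.479,0,1,-1]]'| grep -E "pos|ft"
python3 -m inch '[[0.015,-0.166,0,0.333,-1],[0.058,-0.328,0,0.667,-1],[0.128,-0.479,0,1,-1],[0.128,-0.479,0,1,-1]]'| grep -E "pos|ft"
python3 -m inch '[[0.015,-0.166,0,0.333,-1],[0.058,-0.328,0,0.667,-1],[0.058,-0.328,0,0.667,-1]]'| grep -E "pos|ft"
python3 -m inch '[[0.015,0.166,0,-0.333,-1],[0.058,0.328,0,-0.667,-1],[0.128,0.479,0,-1,-1],[0.128,0.479,0,-1,-1]]'| grep -E "pos|ft"
python3 -m inch '[[0.015,0.166,0,-0.333,-1],[0.058,0.328,0,-0.667,-1],[0.128,0.479,0,-1,-1],[0.128,0.479,0,-1,-1]]'| grep -E "pos|ft"
python3 -m inch '[[0.015,0.166,0,-0.333,-1],[0.058,0.328,0,-0.667,-1],[0.058,0.328,0,-0.667,-1]]'
python3 -c "
from h import *
o=env.get_obs();print(np.round(o['joints'],2)); q,R=pose(); r=q[:2]-BOLT[:2]; print(np.hypot(*r),(np.degrees(np.arctan2(r[1],r[0]))%360)-171.3,o['moment'],o['finger_gap'])"
```

```text
position: [0.4825, 0.2498, 0.0593]
ft_force: [-3.6, 3.0, 6.7]
position: [0.4782, 0.1901, 0.0592]
ft_force: [-14.6, 2.1, 18.6]
position: [0.4933, 0.152, 0.0591]
ft_force: [-18.6, -1.1, 26.3]
position: [0.476, 0.2114, 0.0592]
ft_force: [-11.2, 0.7, 16.3]
position: [0.4913, 0.2688, 0.0594]
ft_force: [-1.9, -0.6, 7.6]
position: [0.5168, 0.299, 0.0594]
ft_force: [1.2, -2.0, 6.7]
position: [0.4825, 0.2499, 0.0594]
ft_force: [-3.6, 3.3, 7.6]
position: [0.4782, 0.1902, 0.0591]
ft_force: [-14.2, 0.9, 19.2]
time_s: 22.22
position: [0.4933, 0.1521, 0.059]
ee_rot: [-2.992, -0.842, 0.027]
ft_force: [-18.2, -0.3, 27.1]
finger_gap: 0.188
finger_force: 61.3
[ 0.66 -0.12 -0.37 -0.04 -1.32  1.47]
0.11447101081790101 40.24362756460661 [-0.57112522  5.92626984  0.86393541] 0.188129379461244
```

```bash

python3 -m inch '[[0.015,-0.166,0,0.333,-1],[0.058,-0.328,0,0.667,-1],[0.128,-0.479,0,1,-1],[0.128,-0.479,0,1,-1]]'| grep -E "pos|ft"
python3 -m inch '[[0.015,-0.166,0,0.333,-1],[0.058,-0.328,0,0.667,-1],[0.128,-0.479,0,1,-1],[0.128,-0.479,0,1,-1]]'| grep -E "pos|ft"
python3 -m inch '[[0.015,0.166,0,-0.333,-1],[0.058,0.328,0,-0.667,-1],[0.128,0.479,0,-1,-1],[0.128,0.479,0,-1,-1]]'| grep -E "pos|ft"
python3 -m inch '[[0.015,0.166,0,-0.333,-1],[0.058,0.328,0,-0.667,-1],[0.058,0.328,0,-0.667,-1]]'
python3 -c "
from h import *
o=env.get_obs(); q,R=pose(); r=q[:2]-BOLT[:2]; print(np.hypot(*r),(np.degrees(np.arctan2(r[1],r[0]))%360)-171.3,o['moment'],o['finger_gap'])"
```

```text
position: [0.476, 0.2114, 0.0592]
ft_force: [-10.8, 0.0, 16.5]
position: [0.4913, 0.2688, 0.0593]
ft_force: [-2.3, -0.0, 8.3]
position: [0.476, 0.2104, 0.0592]
ft_force: [-9.6, 2.9, 15.6]
time_s: 24.1
position: [0.4839, 0.1704, 0.059]
ee_rot: [-3.055, -0.578, 0.032]
ft_force: [-16.1, 0.6, 22.7]
finger_gap: 0.184
finger_force: 60.7
0.11469664756028684 29.927806285144726 [0.00943893 5.6030502  0.65596776] 0.18402249674299248
```

```bash

python3 -m inch '[[0,0,0,0,0],[0,0,0,0,0],[0,0,-0.4,0,0],[0,0,-0.9,0,0],[0,0,-0.9,0,0]]' | head -2
python3 -m inch '[[0,0,0,-0.333,0],[0,0,0,-0.667,0],[0,0,0,-1,0],[0,0,0,-1,0]]' | head -2
python3 -m inch '[[0,0,0,-0.333,0],[0,0,0,-0.667,0],[0,0,0,-1,0],[0,0,0,-1,0]]' | head -2
python3 -c "
from h import *
p=V(85,61,120); print(p,np.round(env.get_obs()['joints'],2),np.round(pose()[1],3))
plan(p,YAW); c=cap('top'); save(c,'t6',(150,290,170,330),4)
for l in ['jaw_knob','selector_tip','handle_grip']: print(l,[(round(d['conf'],2),np.round(d['point'])) for d in vision.pinpoint('top',l)[:2]])
P=cloud(c);z=P[...,2];m=(z>.07)&(z<.08)&(np.hypot(P[...,0]-p[0],P[...,1]-p[1])<.02); print(np.median(P[m],0))"
```

```text
time_s: 24.72
position: [0.4891, 0.1684, 0.1684]
time_s: 25.22
position: [0.4866, 0.1675, 0.162]
time_s: 25.72
position: [0.4867, 0.1676, 0.1625]
[0.63784889 0.08944096 0.12      ] [ 0.69 -0.17 -0.23 -0.04 -1.52  2.29] [[ 0.155  0.988 -0.028]
 [ 0.988 -0.154  0.028]
 [ 0.023 -0.031 -0.999]]
from [0.4867 0.1676 0.1625] shift [-0.457  1.356  0.301] turn -0.005
jaw_knob [(0.85, array([182., 285.]))]
selector_tip [(0.34, array([205., 231.]))]
handle_grip []
[0.6364271  0.09017942 0.07628054]
```

```bash

python3 -m inch '[[-0.17,0.5,0,0,0],[-0.34,1,0,0,0],[-0.34,1,0,0,0]]' | head -2
python3 -m inch '[[-0.12,0.35,0,0,0],[-0.12,0.35,0.2,0,0],[-0.12,0.35,0.2,0,0]]' | head -2
python3 -c "
from h import *
plan([.6372,.0897,.1],YAW); plan([.6372,.0897,.048],YAW); c=cap('scene'); save(c,'s7',(150,290,220,380),4)"
```

```text
time_s: 26.3
position: [0.6008, 0.1072, 0.1545]
time_s: 26.68
position: [0.6366, 0.0896, 0.1305]
from [0.6366 0.0896 0.1305] shift [-0.004  0.013  0.254] turn 0.001
from [0.6366 0.0896 0.1305] shift [-0.014  0.028  0.687] turn 0.001
```

View pics/s7.png

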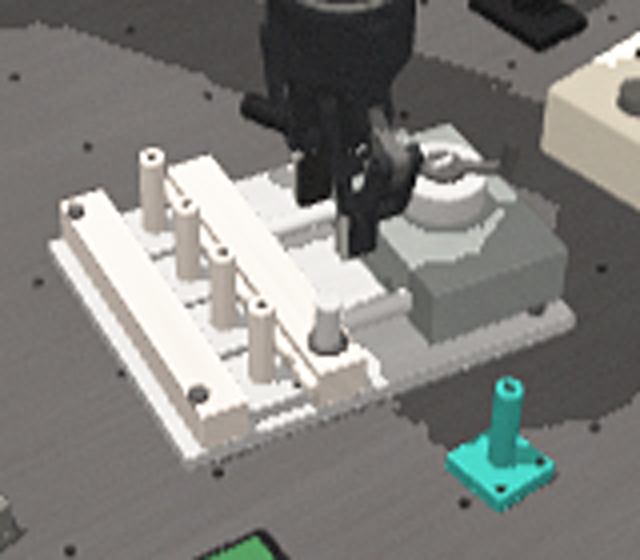

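The fingers are above the knob (knob at crop (328,325)). I descend, grip and pull.

```bash

python3 -m inch '[[-0.005,0.013,0.25,0,0],[-0.01,0.02,0.5,0,0],[-0.014,0.028,0.68,0,0],[-0.014,0.028,0.68,0,0],[-0.014,0.028,0.68,0,-1],[-0.014,0.028,0.68,0,-1],[-0.014,0.028,0.68,0,-1],[-0.014,0.028,0.68,0,-1],[-0.014,0.028,0.68,0,-1]]'
python3 -m inch '[[0.1,0,0,0,-1],[0.2,0,0,0,-1],[0.3,0,0,0,-1],[0.4,0,0.005,0,-1],[0.43,0,0.01,0,-1],[0.43,0,0.01,0,-1]]'
python3 -c "
from h import *
q=pose()[0]; w=q[:2]-VO; print(w@VX,w@VY,env.get_obs()['ft_force'])"
```

```text
time_s: 27.85
position: [0.6357, 0.0908, 0.054]
ee_rot: [-2.348, -2.022, 0.009]
ft_force: [-21.0, 3.8, 13.8]
finger_gap: 0.17
finger_force: 58.4
time_s: 28.6
position: [0.6434, 0.1402, 0.054]
ee_rot: [-2.349, -2.023, 0.013]
ft_force: [-21.0, -2.0, 13.6]
finger_gap: 0.161
finger_force: 58.8
0.08279680861696052 0.11205267342895779 [-20.99752555  -1.95680124  13.60254311]
```

```bash

python3 -m inch '[[0,0,0,0,0],[0,0,0,0,0],[0,0,-0.4,0,0],[0,0,-0.8,0,0],[0,0,-0.8,0,-0.2]]' | head -2
python3 -m inch '[[0,0,0,0.333,-0.2],[0,0,0,0.667,-0.2],[0,0,0,1,-0.2],[0,0,0,1,-0.2]]' | head -2
python3 -m inch '[[0,0,0,0.333,-0.2],[0,0,0,0.667,-0.2],[0,0,0,1,-0.2],[0,0,0,1,-0.2]]' | head -2
python3 -m inch '[[0,0,0,0.333,-0.2],[0,0,0,0.667,-0.2],[0,0,0,1,-0.2],[0,0,0,1,-0.2]]' | head -2
cat >> h.py <<'E'
def posts():
    out=[]
    for n in ["top","scene"]:
        c=cap(n); P=cloud(c); z=P[...,2]
        near=(abs(P[...,0]-.55)<.2)&(P[...,1]>-.4)&(P[...,1]<.14)&(c["z_map"]>0)
        m=(near&(z>.066)&(z<.087)).astype(np.uint8)
        k,lab,st,ce=cv2.connectedComponentsWithStats(m)
        for i in range(1,k):
            if st[i,4]>10:
                X=P[lab==i]; X=X[X[:,2]>X[:,2].max()-.004]; p=np.median(X,0); w=p[:2]-VO; print(n,st[i,4],np.round(ce[i]),np.round(p,4),"vise",np.round([w@VX*1000,w@VY*1000]))
        out.append(c)
    return out
E
python3 -c "
from h import *
c=posts(); save(c[0],'t8',(140,300,170,400),3.4); plan([.6223,.0528,.12],VYA)"
```

```text
time_s: 29.22
position: [0.6518, 0.1384, 0.1538]
time_s: 29.72
position: [0.6492, 0.1381, 0.1468]
time_s: 30.22
position: [0.6492, 0.1381, 0.1469]
time_s: 30.72
position: [0.6492, 0.1381, 0.147]
top 24 [262. 179.] [0.644  0.1365 0.0771] vise [ 84. 108.]
top 44 [298. 188.] [0.6227 0.0557 0.0831] vise [75. 25.]
top 40 [295. 210.] [0.5703 0.0587 0.0835] vise [23. 20.]
top 38 [292. 231.] [0.5224 0.0683 0.0828] vise [-26.  23.]
top 38 [289. 253.] [0.4728 0.0755 0.0822] vise [-76.  22.]
top 23 [336. 306.] [ 0.3555 -0.0268  0.0713] vise [-176.  -97.]
scene 17 [198. 184.] [ 0.3553 -0.0305  0.0707] vise [-176. -100.]
scene 46 [258. 191.] [0.474  0.0779 0.0829] vise [-75.  25.]
scene 53 [266. 203.] [0.5271 0.0657 0.0834] vise [-21.  21.]
scene 55 [275. 215.] [0.5738 0.0609 0.082 ] vise [26. 23.]
scene 28 [320. 220.] [0.6451 0.1354 0.0772] vise [ 85. 107.]
scene 61 [285. 228.] [0.6243 0.0529 0.0814] vise [77. 23.]
scene 25 [346. 246.] [0.7448 0.1309 0.0705] vise [184. 118.]
from [0.6492 0.1381 0.147 ] shift [-0.113  0.741  0.211] turn 0.016
```

View pics/t8.png

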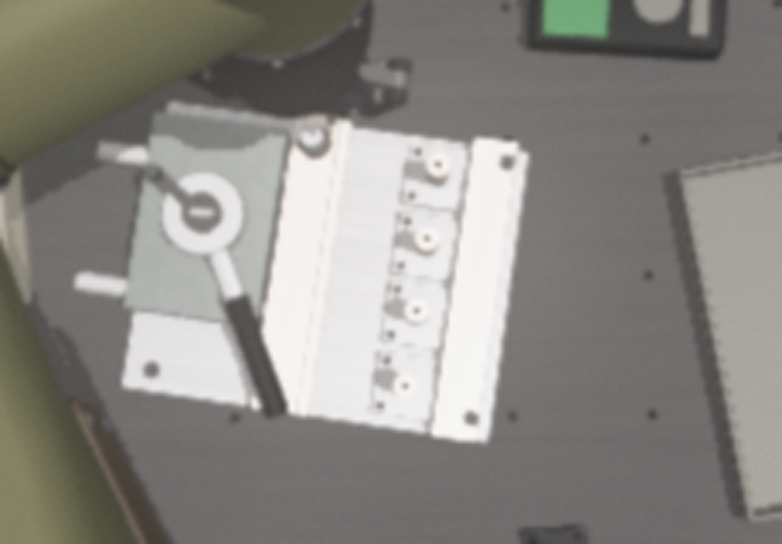

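The top crop shows the jaw open against the rear block with the knob at (313,138). All four posts are still in their row at (437,165), (427,240), (417,310) and (405,385). I take post 1 (x=75).

```bash

python3 -m inch '[[-0.11,0.4,0,0,-0.2],[-0.11,0.735,0.1,0.016,-0.2],[-0.11,0.735,0.2,0.016,-0.2],[-0.11,0.735,0.2,0.016,-0.2]]' | head -2
python3 -c "
from h import *
plan([.6228,.0535,.05],VYA)
np.set_printoptions(suppress=True)
for s in [(55,-40),(-55,-40),(55,40),(-55,40)]:
    u=np.array([.98,.2]); p=np.array([.515,-.237])+u*s[0]/1000+np.array([-.2,.98])*s[1]/1000; print(s,p)
c=cap('top'); P=cloud(c); z=P[...,2]
m=(z>.02)&(z<.034)&(P[...,1]<-.08)&(P[...,1]>-.4)&(P[...,0]<.68)&(P[...,0]>.3)
r=cv2.minAreaRect(P[m][:,:2].astype(np.float32)); print(r, np.round(cv2.boxPoints(r),3))"
```

```text
time_s: 31.32
position: [0.6217, 0.0536, 0.1202]
from [0.6217 0.0536 0.1202] shift [0.028 0.013 0.584] turn -0.008
(55, -40) [ 0.5769 -0.2652]
(-55, -40) [ 0.4691 -0.2872]
(55, 40) [ 0.5609 -0.1868]
(-55, 40) [ 0.4531 -0.2088]
((0.5172048211097717, -0.23738254606723785), (0.2502438724040985, 0.20190469920635223), 9.593904495239258) [[ 0.377 -0.159]
 [ 0.411 -0.358]
 [ 0.657 -0.316]
 [ 0.624 -0.117]]
```

```bash

python3 -m inch '[[0.01,0.005,0.2,0,-0.2],[0.02,0.01,0.4,0,-0.2],[0.028,0.013,0.58,0,-0.2],[0.028,0.013,0.58,0,-0.2],[0.028,0.013,0.58,0,-1],[0.028,0.013,0.58,0,-1],[0.028,0.013,0.58,0,-1],[0.028,0.013,0.58,0,-1]]'
python3 -m inch '[[0,0.02,-0.1,0,-1],[0,0.02,-0.4,0,-1],[0,0.02,-0.8,0,-1],[0,0.02,-0.9,0,-1],[0,0.02,-0.9,0,-1]]'
python3 -c "
from h import *
plan([.5785,-.267,.16])"
```

```text
time_s: 32.38
position: [0.6244, 0.0538, 0.0533]
ee_rot: [-3.105, 0.246, 0.041]
ft_force: [0.0, 0.9, 6.2]
finger_gap: 0.167
finger_force: 59.0
time_s: 33.0
position: [0.6259, 0.0481, 0.1597]
ee_rot: [-3.105, 0.247, 0.045]
ft_force: [-0.7, -0.6, -3.7]
finger_gap: 0.166
finger_force: 59.4
from [0.6259 0.0481 0.1597] shift [ 0.023  2.654 -0.068] turn 0
```

```bash

python3 -m inch '[[0.005,0.3,0,0,-1],[0.005,0.65,0,0,-1],[0.01,0.9,0,0,-1],[0.01,0.9,0,0,-1]]' | grep -E "pos|gap"
python3 -m inch '[[0.005,0.4,0,0,-1],[0.005,0.8,0,0,-1],[0.01,0.9,0,0,-1],[0.01,0.9,0,0,-1]]' | grep -E "pos|gap"
python3 -m inch '[[0.005,0.4,0,0,-1],[0.005,0.8,0,0,-1],[0.005,0.85,0,0,-1],[0.005,0.85,0,0,-1],[0.005,0.85,0.3,0,-1],[0.005,0.85,0.5,0,-1],[0.005,0.85,0.5,0,-1]]' | grep -E "pos|gap"
python3 -c "
from h import *
plan([.5785,-.267,.047])"
```

```text
position: [0.6087, -0.0606, 0.1542]
finger_gap: 0.165
position: [0.5938, -0.1654, 0.1528]
finger_gap: 0.167
position: [0.5763, -0.2624, 0.0895]
finger_gap: 0.167
from [ 0.5763 -0.2624  0.0895] shift [0.037 0.044 0.352] turn 0
```

```bash

python3 -m inch '[[0.03,0.04,0.15,0,-1],[0.03,0.04,0.3,0,-1],[0.03,0.04,0.35,0,-1],[0.03,0.04,0.35,0,-1]]' | grep -E "pos|gap|ft"
python3 -c "
from h import *
print(env.get_obs()['ft_force'],env.get_obs()['finger_gap']); plan([.5785,-.267,.046])"
```

```text
position: [0.5785, -0.2688, 0.0492]
ft_force: [0.2, 0.6, -2.2]
finger_gap: 0.166
[ 0.18060754  0.63619848 -2.24687654] 0.16570642317609838
from [ 0.5785 -0.2688  0.0492] shift [-0.001 -0.014  0.027] turn 0
```

```bash

python3 -m inch '[[0,0,0.025,0,-1],[0,0,0.03,0,-1],[0,0,0.03,0,-1]]' | grep -E "pos|gap|ft"
python3 -m inch '[[0,0,0,0,-0.6],[0,0,0,0,-0.2],[0,0,0,0,-0.2],[0,0,-0.2,0,-0.2],[0,0,-0.5,0,-0.2],[0,0,-0.9,0,-0.2],[0,0,-0.9,0,-0.2]]' | grep -E "pos|gap|ft"
python3 -c "
from h import *
posts(); plan(V(25,22.5,140),VYA); print(V(25,22.5,50))"
```

```text
position: [0.5788, -0.2687, 0.0465]
ft_force: [-0.4, 0.0, -2.4]
finger_gap: 0.165
position: [0.5836, -0.2729, 0.1601]
ft_force: [-0.1, 0.6, -1.0]
finger_gap: 0.4
top 34 [264. 138.] [0.745  0.1319 0.0715] vise [185. 119.]
top 25 [262. 179.] [0.642  0.1367 0.0763] vise [ 82. 108.]
top 41 [295. 210.] [0.5725 0.0608 0.0835] vise [25. 23.]
top 39 [292. 231.] [0.5225 0.0682 0.0831] vise [-26.  23.]
top 37 [289. 253.] [0.4728 0.0755 0.0837] vise [-76.  22.]
top 22 [336. 306.] [ 0.3535 -0.029   0.0725] vise [-178.  -99.]
scene 18 [197. 184.] [ 0.3538 -0.0294  0.0712] vise [-178.  -99.]
scene 50 [258. 191.] [0.4757 0.075  0.0832] vise [-73.  22.]
scene 54 [266. 203.] [0.5237 0.067  0.082 ] vise [-24.  22.]
scene 58 [275. 215.] [0.5742 0.0618 0.084 ] vise [26. 24.]
scene 27 [320. 220.] [0.6458 0.1352 0.0764] vise [ 86. 107.]
scene 28 [346. 246.] [0.7458 0.1302 0.0704] vise [186. 118.]
scene 51 [147. 279.] [ 0.5788 -0.2671  0.0742] vise [  81. -300.]
from [ 0.5819 -0.2717  0.1547] shift [-0.507 -2.717  0.203] turn -0.013
[0.57271572 0.06045959 0.05      ]
```

Post 1 stands in the tray (top at 0.074). Now post 2.

```bash

python3 -m inch '[[-0.08,-0.45,0,0,-0.2],[-0.17,-0.9,0,0,-0.2],[-0.17,-0.9,0,0,-0.2]]' | grep -E "pos"
python3 -m inch '[[-0.08,-0.45,0,0,-0.2],[-0.17,-0.9,0,0,-0.2],[-0.17,-0.9,0,0,-0.2]]' | grep -E "pos"
python3 -m inch '[[-0.08,-0.45,0,0,-0.2],[-0.17,-0.91,0.1,0,-0.2],[-0.17,-0.91,0.3,0,-0.2],[-0.17,-0.91,0.3,0,-0.2]]' | grep -E "pos"
python3 -c "
from h import *
plan([.5735,.0608,.05],VYA)"
```

```text
position: [0.5782, -0.1587, 0.1563]
position: [0.5751, -0.0495, 0.1595]
position: [0.5702, 0.0592, 0.1247]
from [0.5702 0.0592 0.1247] shift [ 0.048 -0.004  0.621] turn -0.013
```

```bash

python3 -m inch '[[0.02,0,0.2,0,-0.2],[0.04,-0.004,0.4,0,-0.2],[0.048,-0.004,0.615,0,-0.2],[0.048,-0.004,0.615,0,-0.2],[0.048,-0.004,0.615,0,-1],[0.048,-0.004,0.615,0,-1],[0.048,-0.004,0.615,0,-1],[0.048,-0.004,0.615,0,-1]]' | grep -E "pos|gap|ft"
python3 -m inch '[[0,0.02,-0.1,0,-1],[0,0.02,-0.4,0,-1],[0,0.02,-0.8,0,-1],[0,0.02,-0.9,0,-1],[0,0.02,-0.9,0,-1]]' | grep -E "pos|gap|ft"
python3 -c "
from h import *
plan([.471,-.288,.16])"
```

```text
position: [0.5762, 0.0616, 0.0553]
ft_force: [0.9, -1.1, 4.2]
finger_gap: 0.165
position: [0.5779, 0.0565, 0.1621]
ft_force: [0.1, -0.1, -2.3]
finger_gap: 0.165
from [0.5779 0.0565 0.1621] shift [-0.427  2.975 -0.044] turn 0
```

```bash

python3 -m inch '[[-0.05,0.3,0,0,-1],[-0.1,0.7,0,0,-1],[-0.14,0.99,0,0,-1],[-0.14,0.99,0,0,-1]]' | grep -E "pos|gap"
python3 -m inch '[[-0.07,0.45,0,0,-1],[-0.14,0.9,0,0,-1],[-0.14,0.99,0,0,-1],[-0.14,0.99,0,0,-1]]' | grep -E "pos|gap"
python3 -m inch '[[-0.07,0.45,0,0,-1],[-0.14,0.9,0,0,-1],[-0.14,0.99,0,0,-1],[-0.14,0.99,0,0,-1],[-0.14,0.99,0.3,0,-1],[-0.14,0.99,0.5,0,-1],[-0.14,0.99,0.5,0,-1]]' | grep -E "pos|gap"
python3 -c "
from h import *
plan([.471,-.288,.0485])"
```

```text
position: [0.5409, -0.0602, 0.1572]
finger_gap: 0.165
position: [0.5069, -0.1729, 0.1557]
finger_gap: 0.163
position: [0.4698, -0.2838, 0.0927]
finger_gap: 0.161
from [ 0.4698 -0.2838  0.0927] shift [0.028 0.042 0.366] turn 0
```

```bash

python3 -m inch '[[0.02,0.03,0.15,0,-1],[0.02,0.03,0.3,0,-1],[0.02,0.03,0.365,0,-1],[0.02,0.03,0.365,0,-1],[0.02,0.03,0.37,0,-1]]' | grep -E "pos|gap|ft"
python3 -m inch '[[0,0,0,0,-0.6],[0,0,0,0,-0.2],[0,0,0,0,-0.2],[0,0,-0.2,0,-0.2],[0,0,-0.5,0,-0.2],[0,0,-0.9,0,-0.2],[0,0,-0.9,0,-0.2]]' | grep -E "pos|gap|ft"
python3 -c "
from h import *
posts(); plan(V(-25,22.5,140),VYA); print(V(-25,22.5,50))"
```

```text
position: [0.4712, -0.289, 0.051]
ft_force: [0.0, -0.5, -1.0]
finger_gap: 0.16
position: [0.4757, -0.2929, 0.1635]
ft_force: [1.3, -0.3, -2.2]
finger_gap: 0.396
top 32 [264. 138.] [0.7445 0.1307 0.0711] vise [184. 118.]
top 24 [262. 179.] [0.6426 0.1365 0.0772] vise [ 83. 108.]
top 39 [292. 231.] [0.5225 0.0682 0.0825] vise [-26.  23.]
top 38 [289. 253.] [0.4728 0.0755 0.0834] vise [-76.  22.]
top 24 [336. 306.] [ 0.3533 -0.0288  0.0709] vise [-178.  -99.]
scene 15 [197. 184.] [ 0.3543 -0.0284  0.0701] vise [-177.  -98.]
scene 45 [258. 191.] [0.4737 0.0759 0.0825] vise [-75.  23.]
scene 55 [266. 203.] [0.5235 0.0676 0.0818] vise [-25.  22.]
scene 28 [320. 220.] [0.6469 0.1363 0.0752] vise [ 87. 109.]
scene 26 [346. 246.] [0.745  0.1318 0.0701] vise [184. 119.]
scene 47 [118. 252.] [ 0.4687 -0.286   0.0748] vise [ -25. -336.]
scene 51 [147. 279.] [ 0.5786 -0.267   0.0744] vise [  80. -300.]
from [ 0.474  -0.2917  0.1586] shift [-0.061 -3.02   0.23 ] turn -0.013
[0.52329102 0.06802263 0.05      ]
```

Posts 1 and 2 are standing. Now post 3, at (0.523, 0.068).

```bash

python3 -m inch '[[-0.01,-0.45,0,0,-0.2],[-0.02,-0.9,0,0,-0.2],[-0.02,-1,0,0,-0.2],[-0.02,-1,0,0,-0.2]]' | grep -E "pos"
python3 -m inch '[[-0.01,-0.45,0,0,-0.2],[-0.02,-0.9,0,0,-0.2],[-0.02,-1,0,0,-0.2],[-0.02,-1,0,0,-0.2]]' | grep -E "pos"
python3 -m inch '[[-0.01,-0.45,0,0,-0.2],[-0.02,-1,0.1,0,-0.2],[-0.02,-1,0.3,0,-0.2],[-0.02,-1,0.3,0,-0.2]]' | grep -E "pos"
python3 -c "
from h import *
plan([.5233,.068,.05],VYA)"
```

```text
position: [0.4901, -0.1724, 0.1603]
position: [0.5068, -0.0546, 0.1636]
position: [0.5215, 0.0644, 0.1287]
from [0.5215 0.0644 0.1287] shift [ 0.033 -0.018  0.655] turn -0.015
```

```bash

python3 -m inch '[[0.02,-0.01,0.2,0,-0.2],[0.03,-0.02,0.45,0,-0.2],[0.03,-0.02,0.65,0,-0.2],[0.03,-0.02,0.65,0,-0.2],[0.03,-0.02,0.65,0,-1],[0.03,-0.02,0.65,0,-1],[0.03,-0.02,0.65,0,-1],[0.03,-0.02,0.65,0,-1]]' | grep -E "pos|gap|ft"
python3 -m inch '[[0,0.02,-0.1,0,-1],[0,0.02,-0.4,0,-1],[0,0.02,-0.8,0,-1],[0,0.02,-0.9,0,-1],[0,0.02,-0.9,0,-1]]' | grep -E "pos|gap|ft"
python3 -c "
from h import *
plan([.563,-.188,.16])"
```

```text
position: [0.5254, 0.0695, 0.0549]
ft_force: [-0.1, -3.4, 6.8]
finger_gap: 0.166
position: [0.5268, 0.0648, 0.1612]
ft_force: [-0.7, -0.1, -3.4]
finger_gap: 0.166
from [0.5268 0.0648 0.1612] shift [ 0.628  2.032 -0.061] turn 0
```

```bash

python3 -m inch '[[0.1,0.3,0,0,-1],[0.2,0.7,0,0,-1],[0.3,0.99,0,0,-1],[0.3,0.99,0,0,-1]]' | grep -E "pos|gap"
python3 -m inch '[[0.1,0.45,0,0,-1],[0.2,0.8,0,0,-1],[0.32,0.99,0,0,-1],[0.32,0.99,0,0,-1],[0.32,1,0.3,0,-1],[0.32,1,0.5,0,-1],[0.32,1,0.5,0,-1]]' | grep -E "pos|gap"
python3 -c "
from h import *
plan([.563,-.188,.0485])"
```

```text
position: [0.5425, -0.0605, 0.1541]
finger_gap: 0.163
position: [0.5591, -0.1798, 0.0897]
finger_gap: 0.163
from [ 0.5591 -0.1798  0.0897] shift [0.055 0.07  0.34 ] turn 0
```

```bash

python3 -m inch '[[0.04,0.06,0.15,0,-1],[0.04,0.06,0.3,0,-1],[0.04,0.06,0.345,0,-1],[0.04,0.06,0.345,0,-1],[0.04,0.06,0.35,0,-1]]' | grep -E "pos|gap|ft"
python3 -m inch '[[0,0,0,0,-0.6],[0,0,0,0,-0.2],[0,0,0,0,-0.2],[0,0,-0.2,0,-0.2],[0,0,-0.5,0,-0.2],[0,0,-0.9,0,-0.2],[0,0,-0.9,0,-0.2]]' | grep -E "pos|gap|ft"
python3 -c "
from h import *
posts(); plan(V(-75,22.5,140),VYA); print(V(-75,22.5,50))"
```

```text
position: [0.564, -0.1882, 0.0515]
ft_force: [-0.2, 0.1, -1.6]
finger_gap: 0.167
position: [0.5685, -0.1919, 0.1642]
ft_force: [0.6, -0.1, 0.4]
finger_gap: 0.398
top 31 [264. 138.] [0.7426 0.1342 0.0721] vise [182. 121.]
top 25 [262. 179.] [0.644  0.1353 0.0771] vise [ 84. 107.]
top 43 [403. 213.] [ 0.5605 -0.185   0.0755] vise [  50. -222.]
top 38 [289. 253.] [0.4728 0.0777 0.0825] vise [-76.  24.]
top 47 [449. 254.] [ 0.4636 -0.2837  0.0759] vise [ -31. -334.]
scene 12 [199. 184.] [ 0.3545 -0.0273  0.0697] vise [-177.  -97.]
scene 50 [258. 191.] [0.4731 0.0759 0.0813] vise [-76.  23.]
scene 30 [320. 220.] [0.6469 0.1366 0.076 ] vise [ 87. 109.]
scene 26 [346. 246.] [0.7447 0.1305 0.0696] vise [184. 118.]
scene 47 [118. 252.] [ 0.4678 -0.2858  0.074 ] vise [ -26. -336.]
scene 49 [179. 258.] [ 0.563 -0.186  0.074] vise [  53. -223.]
scene 52 [147. 279.] [ 0.5781 -0.2669  0.074 ] vise [  80. -300.]
from [ 0.5666 -0.191   0.1592] shift [-1.108 -2.067  0.243] turn -0.013
[0.47386633 0.07558567 0.05      ]
```

```bash

python3 -m inch '[[-0.27,-0.5,0,0,-0.2],[-0.55,-1,0,0,-0.2],[-0.55,-1,0,0,-0.2]]' | grep -E "pos"
python3 -m inch '[[-0.27,-0.5,0,0,-0.2],[-0.54,-1,0.1,0,-0.2],[-0.54,-1,0.3,0,-0.2],[-0.54,-1,0.3,0,-0.2]]' | grep -E "pos"
python3 -c "
from h import *
plan([.4737,.0762,.05],VYA)"
```

```text
position: [0.519, -0.0597, 0.1627]
position: [0.4727, 0.0675, 0.1297]
from [0.4727 0.0675 0.1297] shift [ 0.021 -0.059  0.665] turn -0.01
```

```bash

python3 -m inch '[[0.02,-0.055,0.2,0,-0.2],[0.02,-0.058,0.45,0,-0.2],[0.02,-0.058,0.66,0,-0.2],[0.02,-0.058,0.66,0,-0.2],[0.02,-0.058,0.66,0,-1],[0.02,-0.058,0.66,0,-1],[0.02,-0.058,0.66,0,-1],[0.02,-0.058,0.66,0,-1]]' | grep -E "pos|gap|ft"
python3 -m inch '[[0,0.02,-0.1,0,-1],[0,0.02,-0.4,0,-1],[0,0.02,-0.8,0,-1],[0,0.02,-0.9,0,-1],[0,0.02,-0.9,0,-1]]' | grep -E "pos|gap|ft"
python3 -c "
from h import *
plan([.457,-.21,.16])"
```

```text
position: [0.4766, 0.0759, 0.055]
ft_force: [0.9, -2.4, 5.8]
finger_gap: 0.165
position: [0.478, 0.0711, 0.1614]
ft_force: [-0.5, -1.0, -3.1]
finger_gap: 0.166
from [0.478  0.0711 0.1614] shift [ 0.196  2.34  -0.053] turn 0
```

```bash

python3 -m inch '[[0.02,0.3,0,0,-1],[0.05,0.7,0,0,-1],[0.07,0.8,0,0,-1],[0.07,0.8,0,0,-1]]' | grep -E "pos|gap"
python3 -m inch '[[0.02,0.4,0,0,-1],[0.05,0.7,0,0,-1],[0.07,0.8,0,0,-1],[0.07,0.8,0,0,-1]]' | grep -E "pos|gap"
python3 -m inch '[[0.02,0.4,0,0,-1],[0.05,0.7,0,0,-1],[0.07,0.74,0,0,-1],[0.07,0.74,0,0,-1],[0.07,0.74,0.3,0,-1],[0.07,0.74,0.5,0,-1],[0.07,0.74,0.5,0,-1]]' | grep -E "pos|gap"
python3 -c "
from h import *
plan([.457,-.21,.0465])"
```

```text
position: [0.4705, -0.0258, 0.157]
finger_gap: 0.169
position: [0.4643, -0.1211, 0.1553]
finger_gap: 0.163
position: [0.4561, -0.2072, 0.0919]
finger_gap: 0.164
from [ 0.4561 -0.2072  0.0919] shift [0.024 0.031 0.377] turn 0
```

```bash

python3 -m inch '[[0.02,0.03,0.15,0,-1],[0.02,0.03,0.3,0,-1],[0.02,0.03,0.37,0,-1],[0.02,0.03,0.375,0,-1],[0.02,0.03,0.375,0,-1]]' | grep -E "pos|gap|ft"
python3 -m inch '[[0,0,0,0,-0.6],[0,0,0,0,-0.2],[0,0,0,0,-0.2],[0,0,-0.2,0,-0.2],[0,0,-0.5,0,-0.2],[0,0,-0.9,0,-0.2],[0,0,-0.9,0,-0.2]]' | grep -E "pos|gap|ft"
python3 -m inch '[[0.2,-0.5,0,0,-0.2],[0.5,-0.9,0,0,-0.2],[0.5,-0.9,0,0,-0.2]]' | grep -E "pos"
python3 -c "
from h import *
c=posts(); save(c[1],'s9',(130,380,80,400),2.4); plan(V(85,111,130),YAW); print(env.get_obs()['joints'])"
```

```text
position: [0.4578, -0.2116, 0.049]
ft_force: [-0.1, -0.1, -1.8]
finger_gap: 0.17
position: [0.4625, -0.2153, 0.1615]
ft_force: [0.7, 0.4, -0.4]
finger_gap: 0.398
position: [0.538, -0.1147, 0.1557]
top 31 [264. 137.] [0.7441 0.1318 0.0716] vise [184. 119.]
top 48 [450. 254.] [ 0.4681 -0.2859  0.0757] vise [ -26. -336.]
top 46 [415. 260.] [ 0.4551 -0.2076  0.0763] vise [ -51. -260.]
scene 28 [320. 220.] [0.6455 0.1351 0.0766] vise [ 86. 107.]
scene 44 [148. 235.] [ 0.4566 -0.2087  0.0741] vise [ -49. -261.]
scene 24 [346. 246.] [0.7444 0.1318 0.0694] vise [184. 119.]
scene 47 [118. 252.] [ 0.4687 -0.2867  0.0737] vise [ -25. -336.]
scene 49 [179. 258.] [ 0.5625 -0.1861  0.074 ] vise [  52. -223.]
scene 51 [147. 279.] [ 0.5782 -0.2667  0.0739] vise [  80. -300.]
from [ 0.5366 -0.1169  0.1565] shift [ 0.569 -2.242  0.255] turn 2.989
[ 0.1300471  -0.0594286  -0.13916617 -0.03145354 -1.51550983  1.28572067]
```

View pics/s9.png

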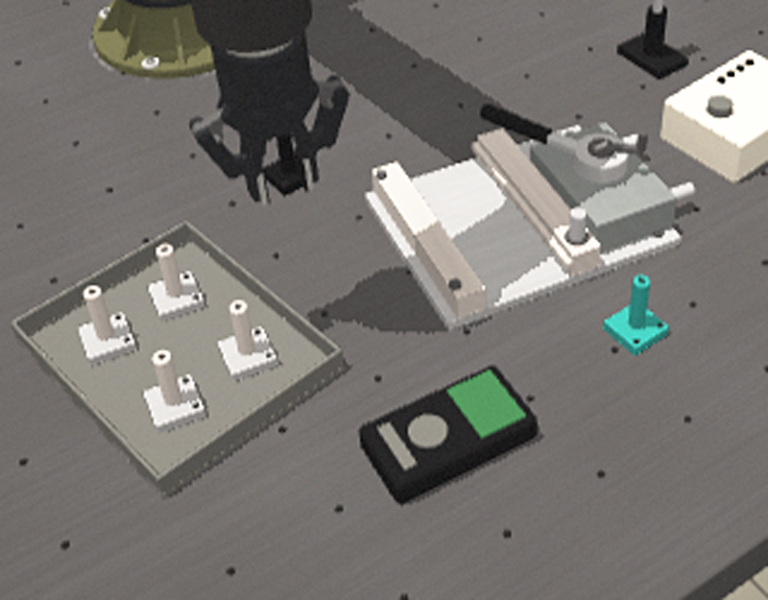

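The picture shows all four posts standing in the tray at (165,265), (95,310), (240,320) and (163,375), the vise empty, and the meter and look-alikes in place. Now I shut the jaw with the knob (577,225).

```bash

python3 -m inch '[[0.15,-0.5,0,0,-0.2],[0.28,-1,0,0,-0.2],[0.28,-1,0,0,-0.2]]' | grep -E "pos"
python3 -m inch '[[0.15,-0.5,0,0,-0.2],[0.28,-1,0,0,-0.2],[0.28,-1,0,0,-0.2]]' | grep -E "pos"
python3 -m inch '[[0.01,-0.24,0,0,-0.2],[0.01,-0.24,0.2,0,-0.2],[0.01,-0.24,0.3,0,-0.2],[0.01,-0.24,0.3,0,-0.2]]' | grep -E "pos"
python3 -c "
from h import *
plan(V(85,110,60),VYA)"
```

```text
position: [0.5891, -0.0021, 0.1585]
position: [0.6411, 0.1106, 0.1595]
position: [0.6452, 0.1373, 0.1247]
from [0.6452 0.1373 0.1247] shift [0.018 0.008 0.539] turn -0.015
```

```bash

python3 -m inch '[[0.02,0.01,0.2,0,-0.2],[0.02,0.01,0.4,0,-0.2],[0.02,0.01,0.53,0,-0.2],[0.02,0.01,0.53,0,-0.2],[0.02,0.01,0.53,0,-1],[0.02,0.01,0.53,0,-1],[0.02,0.01,0.53,0,-1],[0.02,0.01,0.53,0,-1]]' | grep -E "pos|gap|ft"
python3 -m inch '[[0,0.1,0,0,-1],[0,0.2,0,0,-1],[0,0.3,0,0,-1],[0,0.4,0,0,-1],[0,0.425,0,0,-1],[0,0.425,0,0,-1]]' | grep -E "pos|gap|ft"
python3 -c "
from h import *
q=pose()[0]; w=q[:2]-VO; print(w@VX,w@VY,env.get_obs()['ft_force'])"
```

```text
position: [0.6468, 0.1379, 0.0636]
ft_force: [-1.3, -4.4, 5.8]
finger_gap: 0.151
position: [0.6392, 0.0891, 0.0636]
ft_force: [-3.2, 1.2, 9.6]
finger_gap: 0.153
0.08640062202925951 0.060824524173309934 [-3.20542327  1.22643051  9.63132909]
```

```bash

python3 -m inch '[[0,0.03,0,0,-1],[0,0.03,0,0,-1]]' | grep -E "pos|gap|ft"
python3 -m inch '[[0,0,0,0,-0.2],[0,0,0,0,-0.2],[0,0,-0.3,0,-0.2],[0,0,-0.7,0,-0.2],[0,0,-0.8,0,-0.2],[0,0.5,-0.8,0,-0.2],[0,0.5,-0.8,0,-0.2]]' | grep -E "pos|gap|ft"
python3 -c "
from h import *
posts()
c=state(); save(c,'t10',(140,300,170,330),3.7)
for n in ['scene','top']:
  c=cap(n); P=cloud(c)
  r=P[...,:2]-BOLT[:2]; rr=np.hypot(r[...,0],r[...,1]); z=P[...,2]; a=np.degrees(np.arctan2(r[...,1],r[...,0]))%360
  m=(z>.066)&(z<.086)&(rr>.07)&(rr<.14)&(a>115)&(a<235); print(n,m.sum(),np.median(a[m])-171.3)
  m=(z>.1)&(z<.115)&(rr<.06)&(rr>.025); print(m.sum(),np.median(P[m],0),np.median(a[m]))
"
```

```text
position: [0.6391, 0.0883, 0.0636]
ft_force: [-1.8, 8.2, 9.2]
finger_gap: 0.152
position: [0.63, 0.0198, 0.1545]
ft_force: [0.4, -0.0, 0.2]
finger_gap: 0.396
top 39 [282. 182.] [0.6366 0.0902 0.0766] vise [84. 62.]
top 43 [439. 206.] [ 0.5766 -0.2658  0.0762] vise [  78. -299.]
top 43 [403. 213.] [ 0.5614 -0.1867  0.0764] vise [  51. -224.]
top 46 [450. 254.] [ 0.468  -0.2879  0.0751] vise [ -26. -338.]
top 45 [415. 260.] [ 0.4552 -0.2099  0.0755] vise [ -50. -263.]
top 23 [336. 306.] [ 0.3533 -0.0291  0.0704] vise [-178.  -99.]
scene 17 [198. 184.] [ 0.3558 -0.0297  0.0702] vise [-176.  -99.]
scene 46 [302. 226.] [0.6384 0.0882 0.0759] vise [86. 60.]
scene 41 [148. 234.] [ 0.4556 -0.2102  0.0734] vise [ -50. -263.]
scene 27 [346. 246.] [0.7445 0.1305 0.0701] vise [184. 118.]
scene 47 [118. 252.] [ 0.4698 -0.2871  0.0746] vise [ -24. -337.]
scene 48 [179. 258.] [ 0.5624 -0.1873  0.0735] vise [  52. -224.]
scene 49 [147. 279.] [ 0.5784 -0.2658  0.074 ] vise [  80. -299.]
pin None handle 290.05372912346286 ratchet 2.0726435722259064 selector None
selector_tip 0.34 vise [ 0.1989 -0.0903] bolt-angle -64.70608505851946
jaw_knob 0.58 vise [0.0849 0.0577] bolt-angle -69.73690743773633
scene 30 32.844545470704816
20 [0.6199117  0.24051418 0.10770572] 44.35461069294711
top 7 32.61631180181092
0 [nan nan nan] nan
  return _methods._mean(a, axis=axis, dtype=dtype,
  ret = um.true_divide(
  ret = ret.dtype.type(ret / rcount)
```

View pics/t10.png

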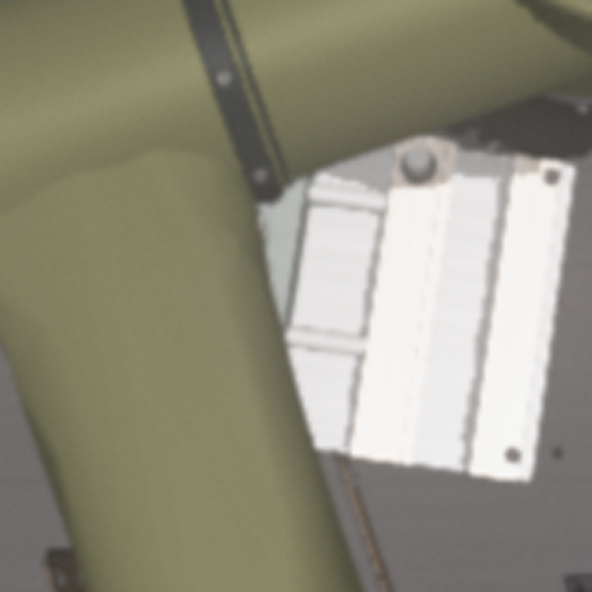

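The jaw is shut: 8 N against the stop, with the knob at y≈61 mm. Now the lever pin, at about (0.619, 0.241).

```bash
python3 -c "
from h import *
plan([.619,.2405,.15],VYA)"
```

```text
from [0.6307 0.0234 0.1548] shift [-0.378 -1.77   0.093] turn -0.011
```

```bash

python3 -m inch '[[-0.1,-0.45,0,0,-0.3],[-0.19,-0.88,0,0,-0.3],[-0.19,-0.88,0,0,-0.3]]' | grep -E "pos"
python3 -m inch '[[-0.1,-0.45,0,0,-0.3],[-0.19,-0.88,0.05,0,-0.3],[-0.19,-0.88,0.05,0,-0.3],[-0.19,-0.88,0.05,0,-0.3]]' | grep -E "pos|gap"
python3 -c "
from h import *
c=cap('scene');P=cloud(c); z=P[...,2]; r=P[...,:2]-BOLT[:2]; rr=np.hypot(r[...,0],r[...,1])
m=(z>.098)&(z<.113)&(rr<.05)&(rr>.03); print(m.sum(),np.median(P[m],0),P[m].min(0),P[m].max(0))
print([(d['conf'],ray(c,*d['point'],.098)) for d in vision.pinpoint('scene','selector_tip')[:2]])
save(c,'s11',(150,250,270,390),5)
plan([.618,.2415,.0945],VYA)"
```

```text
position: [0.6244, 0.1343, 0.158]
position: [0.6189, 0.2383, 0.1554]
finger_gap: 0.349
22 [0.61830358 0.2411195  0.10676266] [0.6135159  0.23775791 0.09881709] [0.62270346 0.24727914 0.11020987]
[(0.7, array([0.62020769, 0.24396142, 0.098     ])), (0.41, array([0.51023007, 0.14999868, 0.098     ]))]
from [0.6192 0.2375 0.1558] shift [ 0.001 -0.019  0.512] turn -0.015
```

View pics/s11.png

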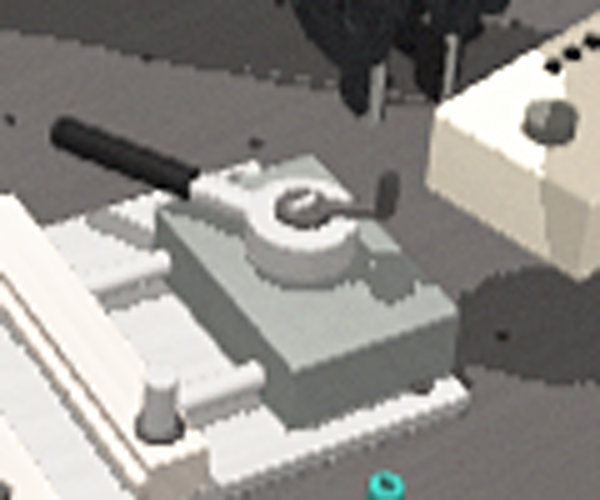

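The pin is at crop (387,195), with the fingers above it. I descend and pinch.

```bash

python3 -m inch '[[0.003,-0.02,0.2,0,-0.3],[0.003,-0.02,0.4,0,-0.3],[0.003,-0.02,0.51,0,-0.3],[0.003,-0.02,0.51,0,-0.3],[0.003,-0.02,0.51,0,-1],[0.003,-0.02,0.51,0,-1],[0.003,-0.02,0.51,0,-1],[0.003,-0.02,0.51,0,-1]]' | grep -E "pos|gap|ft"
python3 - <<'E'
from h import *
q,R=pose(); b=BOLT[:2]; r=q[:2]-b; print(q,np.hypot(*r),np.degrees(np.arctan2(r[1],r[0])))
for a in (38,28,18,8,0,-6): plan([b[0]+.04*np.cos(np.radians(a)),b[1]+.04*np.sin(np.radians(a)),q[2]])
E
```

```text
position: [0.6185, 0.2416, 0.096]
ft_force: [-1.7, -5.0, 4.1]
finger_gap: 0.084
[0.61846212 0.24163243 0.09599847] 0.04053805146552477 47.04885390214774
from [0.6185 0.2416 0.096 ] shift [ 0.039  0.036 -0.002] turn 0
from [0.6185 0.2416 0.096 ] shift [ 0.078  0.079 -0.004] turn 0
from [0.6185 0.2416 0.096 ] shift [ 0.108  0.129 -0.006] turn 0
from [0.6185 0.2416 0.096 ] shift [ 0.13   0.182 -0.008] turn 0
from [0.6185 0.2416 0.096 ] shift [ 0.141  0.228 -0.009] turn 0
from [0.6185 0.2416 0.096 ] shift [ 0.144  0.262 -0.01 ] turn 0
```

```bash

python3 -m inch '[[0.039,0.036,-0.002,0,-1],[0.078,0.079,-0.004,0,-1],[0.108,0.129,-0.006,0,-1],[0.13,0.182,-0.008,0,-1],[0.13,0.182,-0.008,0,-1]]' | grep -E "pos|gap|ft"
python3 -m inch '[[0.011,0.046,-0.001,0,-1],[0.011,0.046,-0.001,0,-1]]' | grep -E "pos|gap|ft"
python3 -c "
from h import *
q,R=pose(); b=BOLT[:2]; r=q[:2]-b; print(q,np.hypot(*r),np.degrees(np.arctan2(r[1],r[0])))
c=cap('scene'); P=cloud(c)
r=P[...,:2]-BOLT[:2]; rr=np.hypot(r[...,0],r[...,1]); z=P[...,2]; a=np.degrees(np.arctan2(r[...,1],r[...,0]))%360
m=(z>.066)&(z<.086)&(rr>.07)&(rr<.14)&(a>115)&(a<235); print(m.sum(),np.median(a[m])-171.3)"
```

```text
position: [0.6333, 0.221, 0.0963]
ft_force: [4.0, 3.5, 1.7]
finger_gap: 0.075
position: [0.6351, 0.2148, 0.0964]
ft_force: [8.9, 2.7, 1.7]
finger_gap: 0.074
[0.63512311 0.21475889 0.09637766] 0.044370874099653936 3.6150119091269035
171 31.199652027392744
```

```bash

python3 -m inch '[[-0.012,0.03,0,0,-1],[-0.018,0.05,0,0,-1],[-0.018,0.05,0,0,-1]]' | grep -E "pos|gap|ft"
python3 -c "
from h import *
q,R=pose(); b=BOLT[:2]; r=q[:2]-b; print(q,np.hypot(*r),np.degrees(np.arctan2(r[1],r[0])),env.get_obs()['ft_force'])
c=cap('scene'); P=cloud(c)
r=P[...,:2]-BOLT[:2]; rr=np.hypot(r[...,0],r[...,1]); z=P[...,2]; a=np.degrees(np.arctan2(r[...,1],r[...,0]))%360
m=(z>.066)&(z<.086)&(rr>.07)&(rr<.14)&(a>115)&(a<235); print(m.sum(),np.median(a[m])-171.3)"
```

```text
position: [0.6362, 0.208, 0.097]
ft_force: [36.3, -2.0, -11.6]
finger_gap: 0.076
[0.63615031 0.2080216  0.09700365] 0.045480734197482844 -4.969274387143315 [ 36.30369011  -1.97594499 -11.60212777]
170 30.931040663561987
```

```bash

python3 -m inch '[[0.03,0,0,0,-1],[0.03,0,0,0,-0.3],[0.03,0,0,0,-0.3],[0.03,0,-0.3,0,-0.3],[0.03,0,-0.6,0,-0.3],[0.03,0,-0.6,0,-0.3]]' | grep -E "pos|gap|ft"
python3 -m inch '[[0.4,0.4,-0.3,0,-0.3],[0.5,0.9,-0.3,0,-0.3],[0.5,0.9,-0.3,0,-0.3]]' | grep -E "pos|gap|ft"
cat >> h.py <<'E'
def sel():
  for n in ['scene','top']:
    c=cap(n); P=cloud(c)
    r=P[...,:2]-BOLT[:2]; rr=np.hypot(r[...,0],r[...,1]); z=P[...,2]; a=np.degrees(np.arctan2(r[...,1],r[...,0]))%360
    m=(z>.066)&(z<.086)&(rr>.07)&(rr<.14)&(a>115)&(a<225); h=np.median(a[m])-171.3
    m=(z>.1)&(z<.115)&(rr<.06)&(rr>.025); p=np.median(P[m],0); d=p[:2]-BOLT[:2]; an=np.degrees(np.arctan2(d[1],d[0])); print(n,"handle",h,"pin",p,an,"sel",np.radians(an-(h-8.7)))
    save(c,n+'_sel%d'%int(env.get_obs()["time_s"]*100),(150,250,270,390) if n=="scene" else (150,290,190,330),5 if n=="scene" else 4)
E
python3 -c "
from h import *
sel()"; ls pics
```

```text
position: [0.634, 0.2056, 0.1705]
ft_force: [-0.2, 0.4, -0.2]
finger_gap: 0.352
position: [0.6762, 0.0846, 0.1975]
ft_force: [0.7, 0.3, -0.4]
finger_gap: 0.349
scene handle 31.1949626746256 pin [0.63240805 0.20757406 0.10732913] -6.024852598371204 sel -0.4977646785743597
top handle 28.625048083249993 pin [0.62813373 0.20836907 0.10940532] -5.501855543370274 sel -0.44378318687181056
s11.png
s2.png
s4.png
s5.png
s7.png
s9.png
scene0.png
scene_sel6455.png
scenec.png
t10.png
t3.png
t5.png
t6.png
t8.png
top0.png
top_sel6459.png
topc.png
```

```bash
python3 -m inch '[[0,0.4,0,0,-0.3],[0,0.9,0,0,-0.3],[0,0.9,0,0,-0.3]]' | grep -E "time|pos|ft"
python3 -c "
from h import *
sel(); c=posts(); save(c[1],'final',(100,380,60,440),2.05)"
```

```text
time_s: 64.97
position: [0.6581, -0.0206, 0.1949]
ft_force: [-0.7, 0.8, 0.4]
scene handle 31.333991494961424 pin [0.63223485 0.20867094 0.10649082] -4.544667583811245 sel -0.47435708720163194
top handle nan pin [nan nan nan] nan sel nan
top 39 [282. 182.] [0.6364 0.0902 0.0764] vise [83. 62.]
top 46 [438. 206.] [ 0.5757 -0.2659  0.0759] vise [  77. -300.]
top 43 [403. 213.] [ 0.5627 -0.1835  0.0751] vise [  52. -220.]
top 48 [450. 254.] [ 0.4681 -0.2879  0.0754] vise [ -26. -338.]
top 44 [415. 260.] [ 0.4529 -0.2097  0.0752] vise [ -53. -263.]
top 23 [336. 306.] [ 0.3554 -0.0269  0.0703] vise [-177.  -97.]
scene 18 [198. 184.] [ 0.3539 -0.0277  0.0693] vise [-178.  -98.]
scene 45 [302. 226.] [0.6382 0.0893 0.0761] vise [85. 61.]
scene 43 [148. 234.] [ 0.4563 -0.209   0.0745] vise [ -49. -261.]
scene 23 [346. 246.] [0.7442 0.1309 0.0698] vise [184. 118.]
scene 47 [118. 252.] [ 0.4688 -0.2877  0.0749] vise [ -25. -337.]
scene 46 [179. 258.] [ 0.5632 -0.1875  0.0738] vise [  53. -224.]
scene 48 [147. 279.] [ 0.5775 -0.2671  0.0734] vise [  79. -301.]
  return _methods._mean(a, axis=axis, dtype=dtype,
  ret = ret.dtype.type(ret / rcount)
  ret = um.true_divide(
```

View pics/final.png

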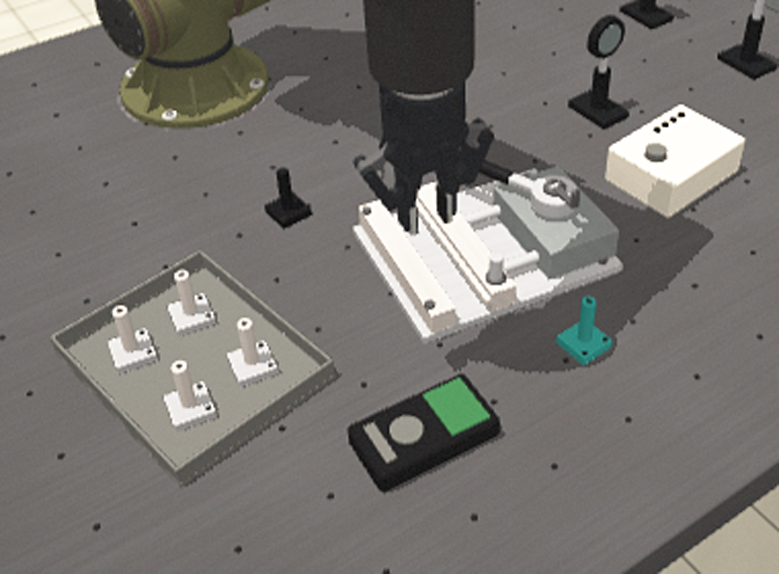

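The final picture shows four posts standing in the tray, the jaw shut (knob at (496,265)), the lever back on the clockwise side (570,188), the bystanders in place and the arm clear. I hand the job in.

```bash
python3 -c "
from cell import ticket; print(ticket.finish_job())"
```

```text
the job is handed in; nothing more can be done
None
```

The job is handed in: all four posts stand upright in the grey tray, the empty jaw is fully shut, the lever reads about -0.47 rad on the tightening side with the bolt left slack, and the meter, lens and controller look undisturbed in the last picture; the hand-in gave no verdict.

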